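# Make up the parts kit for a cabinet repair

## Robot

A 6-joint arm with a two-finger parallel gripper is mounted at the origin on a cart in front of the work surface, level with it; the furniture and walls round the work are solid. World frame = base frame: x ahead of the robot, y to its left, z up, the work surface at z = 0. Lengths are in m, angles in rad, forces in N, time in s.
With the tool pointing down it reaches from about 0.35 to 0.875 m from the base axis. Payload 4.2 kg.
Tool frame: the origin (TCP) lies midway between the tips of the shut fingers; the grasp point (between the pads) lies 19 mm behind it; z points along the fingers, y is the line along which they close (so a half turn about z gives the same grasp; the last joint's range is limited). The gripper opens to 85 mm and grips with 20 to 120 N. Pads are 22 mm wide; open, the fingers measure 114 mm over their backs; the gripper's body (76 mm by 85 mm) begins 54 mm behind the grasp point. The pads swing forward as they close: fully open they stand 13 mm farther back than shut.
Start: joints at [-1.021, 0.385, 0.008, 0, -1.194, -0.259], TCP at [0.179, -0.599, 0.205] pointing down, gripper open.
Joint ranges: [-3.14, 3.14], [-1.21, 2.06], [-1.07, 1.41], [-3.16, 2.05], [-2.99, -0.16], [-3.1, 3.1]. Speed limits (rad/s): [2.79, 2.79, 3.14, 3.14, 3.14, 3.14].

## Interface

Orientations are given as a rotation vector (axis times angle).
In Python, from workcell import ctrl gives the robot as it stands.
- The arm moves only by the tool arm_command, never from a script. Its arguments are lists of equal length, an entry for each row: "offset": the shift along the tool's x, y, z in cm, a list of three; "yaw": the turn about the tool's z in degrees. A call has 1 to 12 rows; each row shifts and turns the commanded pose from where the row before left it, along the tool's axes as they then stand; what a row does not reach is not made up. A row lasts 1/12 s, in which the tool goes at most 41.7 mm and 7.16 degrees, less where a joint would pass 70% of its speed; a pose out of reach is approached as far as the arm can. A call is refused whole if a number of a shift passes 4.17 or a number of a turn 7.16, either way. A call with a gripper value outside its range is refused whole. "jaw" is the finger opening in cm, from 0 to 8.54, set as the call begins (left out, the last holds). The fingers move at their own pace and stop on an object; "grip_force" is the grip in N (left out, the last holds). Time passes only in rows, so rows that do not move let the fingers close. It gives the time, the measured TCP pose, the force, the opening and the grip force at its end, in the units of the state.
- ctrl.sense(): the state, without advancing time (a new reading comes with each control period).
- ctrl.capture(name): name is "scene" or "top"; returns a dict with "frame" (420x560x3 uint8, red, green, blue), "intrinsics" (3x3 intrinsics, pixels), "k1" (the pictures are not rectified: a ray, as slopes to the right and down, at radius r is drawn at 1 + k1 r^2 times it, then the intrinsics apply), "extrinsics" (4x4, takes a point from world to camera coordinates). Camera axes: x right, y down, z forward; pixel columns grow to the right and rows downward; lengths in m; the calibration is good to about 2 mm. A picture is of the moment at which its call begins. There is no depth.
- ctrl.close_job(): hands the job in; it is judged then, once.
Trained networks look in a picture, given as the dict that the camera call returned (one of the last four; its "shot" number tells which), for a name from the list of things; names that differ only in an ending like _2 or _b are one class to them, and where a whole thing is asked for, a point or a joint stands for the part that bears it (a point fixed in the world has none). Each returns a list of dicts, best first, with "conf" (0 to 1); they miss things now and then, are a little off and sometimes report something else, mostly with a low value. They report only what shows in the picture. A call takes as long as a camera call. They do not tell look-alikes from the thing itself.
- ctrl.find_in(picture, target): "extent" ([centre column, centre row, width, height] in pixels, round what is visible of it).
- ctrl.regions_of(picture, target): "region" (420x560 bool, what is visible of it) and "extent" ([centre column, centre row, width, height] in pixels, round what is visible of it).
- ctrl.landmark_of(picture, target): "at" ([row, column] in pixels: a listed point, or the origin of a listed thing).
The state is a dict: "time_s": time; "qpos": joint angles; "joint_vel": joint speeds; "tau": joint torques, N m; "tcp_pos": TCP position; "orientation": TCP orientation; "force": force on the tool from outside, world axes, zero at the start; "ft_torque": the same for the moment, N m; "gripper_width": opening from 0.0 (shut) to 1.0 (fully open); "gripper_force": force on a finger pad.
Only numpy, scipy, OpenCV 4.12 (cv2) and the standard library are available. Lean on these libraries where they do the work, as an engineer would, in place of code of your own. Each camera call takes 0.05 s, during which the arm holds its last target. There are 200 camera calls.

## Task

Make up the kit for the cabinet repair: put the tall wooden knob, the larger brass finial, the black rubber foot and the wooden dowel each into its own fitted pocket in the kit tray, standing upright (the dowel lying in its trough). The tall knob hangs by its screw in a keyhole slot of the drying rack: slide it to the slot's wide end, then lift it off. Leave the low knob hanging on the rack and the smaller finial where it stands.

Things in the scene. Friction and masses are not known exactly. Their poses are not given: they have to be found in the camera images.
- tall_knob: wooden knob 40 mm tall: flange 44 mm across, 4 mm thick; above it a straight barrel 31 mm across, 12 to 36 mm above the origin (grasp this). Below: a 6 mm screw 9 mm long, then washer and nut 14 mm across, down to 15 mm below the origin. Origin: centre of the flange's underside; z up. Hangs at first in the narrow part of one slot of drying_rack, flange on the plate
- low_knob: look-alike that stays: a low wooden knob, 21 mm tall, a disc 42 mm across on the same 44 mm flange and screw, hanging in the rack's other slot. Origin as for the tall knob
- drying_rack: fixed aluminium stand; plate 120 (x) by 150 mm (y), 4 mm thick, top 45 mm above the bench. Origin: on the bench under its middle. Keyhole slots along its x at y = +38 and -38 mm: 8 mm wide from x = +26 to -10 mm (nut cannot pass), wide end 24 mm across centred at x = -22 mm (nut passes). A knob starts at x = +8 to +20 mm, in either slot, with 5 mm vertical play
- large_finial: the larger of two turned brass finials, 72 mm tall, 43 mm across the bulb, round foot and pointed top, standing on the bench. Origin: centre of its underside; z up; grasp the bulb about 30 mm above the origin
- small_finial: look-alike that stays: the smaller brass finial of the same shape, 63 mm tall, 38 mm across. Origin: centre of its underside
- rubber_foot: round black rubber drawer foot, 21 mm across the base, 14 mm tall, narrower at the top, standing on the bench. Origin: centre of its underside; z up
- dowel: plain wooden dowel, 10 mm thick, 60 mm long, lying on the bench along its own y. Origin: middle of its length, at its underside (5 mm below its axis, turning with it if it rolls)
- knob_insert: grey block 80 (x) by 110 (y) by 24 mm high, one of three fixed inserts in a row in the black kit tray (rim 10 mm high). One small round hole 28 mm across, 18 mm deep, in the middle of its top takes the knob's screw and nut; the flange then rests on the top. Origin: centre of its underside, 5 mm above the bench
- finial_insert: grey block of the same size with one large round pocket 60 mm across, 12 mm deep (floor 12 mm above the origin), in the middle of its top, for the larger finial. Origin: centre of its underside, 5 mm above the bench
- small_parts_insert: grey block of the same size, two pockets with floors 16 mm above the origin, 8 mm deep: a round one 38 mm across at x = 0, y = -29 mm for the foot; a trough 26 mm wide, 74 mm long along x, centred at y = +28 mm, for the dowel, with a finger notch 38 mm wide across its middle from y = +3 mm out through the +y side. Origin: centre of its underside, 5 mm above the bench
Things that resemble listed ones, but are neither listed nor needed, are in the scene too. Leave any blue or orange look-alike of the tall_knob alone. Leave any blue look-alike of the large_finial alone.

How it is judged:
At the end, for the whole second after the job is handed in: Tall knob upright in the knob insert, flange on its top (11 mm); larger finial upright on the floor of the large pocket, rubber foot upright in its round pocket, dowel lying along its trough (12 mm each); all released and at rest; low knob and smaller finial within 30 mm of their start (x of tall_knob in the frame of knob_insert between -0.011 and 0.011 m and y of tall_knob in the frame of knob_insert between -0.011 and 0.011 m and z of tall_knob in the frame of knob_insert between 0.02 and 0.028 m and angle between each of tall_knob, large_finial, rubber_foot's own z axis and vertical below 0.15 rad and x of large_finial in the frame of finial_insert between -0.012 and 0.012 m and y of large_finial in the frame of finial_insert between -0.012 and 0.012 m and z of large_finial in the frame of finial_insert between 0.008 and 0.016 m and x of rubber_foot in the frame of small_parts_insert between -0.012 and 0.012 m and y of rubber_foot in the frame of small_parts_insert between -0.041 and -0.017 m and z of rubber_foot in the frame of small_parts_insert between 0.012 and 0.02 m and x of dowel in the frame of small_parts_insert between -0.012 and 0.012 m and y of dowel in the frame of small_parts_insert between 0.013 and 0.043 m and z of dowel in the frame of small_parts_insert between 0.012 and 0.03 m and angle between the y axis of dowel and the x axis of small_parts_insert, either way round below 0.25 rad and angle between dowel's own y axis and vertical above 1.45 rad and linear speed of each of tall_knob, large_finial, rubber_foot, dowel below 0.02 m/s and angular speed of each of tall_knob, large_finial, rubber_foot, dowel below 0.3 rad/s and distance of each of low_knob, small_finial from where it was at the start of the episode below 0.03 m); the robot touches nothing.
It fails at once if the low knob is taken off its place (moved over 30 mm) (distance of low_knob from where it was at the start of the episode above 0.03 m).
It fails at once if the smaller finial is moved over 30 mm or knocked over (distance of small_finial from where it was at the start of the episode above 0.03 m or angle between small_finial's own z axis and vertical above 0.5 rad).
It also fails if it takes over 99 s, if anything falls off the work surface, if the arm or the gripper's body presses on something with over 40 N, if the wrist force passes 120 N, or if a joint passes its speed limit or range.

## Working session

There is one attempt and no reset: what is moved stays moved. The work goes in short steps, Python scripts to look and compute and a tool call to move; the robot and the scene stay as the last step left them, time stands still between calls to the robot, and variables do not carry over. Pictures are saved under pics/ and viewed, at most 14 in all, crops included, and the job is handed in when it is done.

Besides the shell and the picture viewer there is one more tool, called after ">>>" in YAML: its name, and indented under it one key for each argument. arm_command: Moves the arm, as the interface text tells. Its arguments: {"type":"object","properties":{"offset":{"type":"array","items":{"type":"array","items":{"type":"number"}}},"yaw":{"type":"array","items":{"type":"number"}},"jaw":{"type":"number"},"grip_force":{"type":"number"}},"required":["offset","yaw"]}

```bash
mkdir -p pics; ls; cat > h.py <<'E'
import numpy as np, cv2
from workcell import ctrl
def save(p,n,crop=None,s=1):
    f=p["frame"][:,:,::-1]
    if crop: f=f[crop[1]:crop[3],crop[0]:crop[2]]
    cv2.imwrite(f"pics/{n}.png",cv2.resize(f,None,fx=s,fy=s,interpolation=cv2.INTER_CUBIC))
def pix2w(p,u,v,z):
    K=np.array(p["intrinsics"]);E=np.array(p["extrinsics"]);k=p["k1"]
    d=np.array([(u-K[0,2])/K[0,0],(v-K[1,2])/K[1,1]]);s=d.copy()
    for _ in range(20): s=d/(1+k*(s@s))
    R=E[:3,:3];c=-R.T@E[:3,3];r=R.T@np.array([s[0],s[1],1])
    return c+r*(z-c[2])/r[2]
def w2pix(p,X):
    K=np.array(p["intrinsics"]);E=np.array(p["extrinsics"]);k=p["k1"]
    c=E[:3,:3]@np.array(X,float)+E[:3,3];s=c[:2]/c[2];s=s*(1+k*(s@s))
    return K[:2,:2]@s+K[:2,2]
E
python3 - <<'E'
from h import *
for n in("top","scene"):
    p=ctrl.capture(n);save(p,n+"0",s=1.42)
    E=np.array(p["extrinsics"]);print(n,-E[:3,:3].T@E[:3,3],E[:3,:3].round(2).tolist(),p["k1"])
    Z=dict(tall_knob=.045,low_knob=.045,drying_rack=0,large_finial=0,small_finial=0,rubber_foot=0,dowel=0,knob_insert=.005,finial_insert=.005,small_parts_insert=.005)
    for t,z in Z.items():
        for d in ctrl.landmark_of(p,t)[:5]:
            r,c=d["at"];print(t,round(d["conf"],2),round(c),round(r),pix2w(p,c,r,z)[:2].round(3))
s=ctrl.sense();print(s)
E
```

```text
pics
top [ 0.38502726 -0.01978899  0.91673192] [[-0.02, -1.0, -0.02], [-0.99, 0.03, -0.13], [0.13, 0.02, -0.99]] 0.04202245838825465
tall_knob 0.92 418 212 [ 0.498 -0.277]
tall_knob 0.88 404 279 [ 0.369 -0.242]
tall_knob 0.77 412 149 [ 0.626 -0.272]
low_knob 0.96 379 204 [ 0.517 -0.202]
drying_rack 0.91 390 216 [ 0.496 -0.233]
large_finial 0.57 304 181 [ 0.577 -0.057]
large_finial 0.57 360 146 [ 0.649 -0.177]
small_finial 0.74 309 239 [ 0.453 -0.062]
rubber_foot 0.55 248 186 [0.568 0.061]
dowel 0.68 246 246 [0.443 0.068]
knob_insert 0.67 143 269 [0.401 0.28 ]
finial_insert 0.78 157 188 [0.568 0.253]
finial_insert 0.67 150 228 [0.485 0.268]
small_parts_insert 0.96 150 228 [0.485 0.268]
scene [0.0726612  0.72686621 0.85862773] [[-0.86, -0.51, 0.01], [-0.36, 0.59, -0.72], [0.36, -0.62, -0.69]] -0.16737952464155198
tall_knob 0.71 370 173 [ 0.354 -0.219]
tall_knob 0.64 285 134 [ 0.616 -0.25 ]
tall_knob 0.51 328 145 [ 0.495 -0.266]
low_knob 0.48 281 245 [0.424 0.102]
low_knob 0.46 310 158 [ 0.51  -0.191]
drying_rack 0.6 327 144 [ 0.521 -0.324]
drying_rack 0.56 321 168 [ 0.489 -0.222]
large
[... 327 characters left out ...]
': 1.1, 'qpos': array([-1.02136249e+00,  3.84713996e-01,  7.86276981e-03, -5.13261399e-05,
       -1.19399994e+00, -2.58593221e-01]), 'joint_vel': array([-1.02479592e-03,  7.54243358e-04,  2.01648415e-04, -7.54922871e-05,
        1.34002840e-03, -1.13396171e-03]), 'tau': array([-1.01643072e-04, -3.92100585e+01,  1.88622272e+01,  4.19069678e+00,
       -3.93355622e-04, -4.61007073e-07]), 'tcp_pos': array([ 0.17924023, -0.59870081,  0.20498139]), 'orientation': array([-4.55210313e-01,  3.10841563e+00,  1.08681510e-04]), 'force': array([-1.2930369 ,  0.00880577,  0.37818627]), 'ft_torque': array([ 0.01308208, -0.04817325, -0.01523003]), 'gripper_force': 0.0, 'gripper_width': 1.0002968634441383}
```

View pics.

View pics/top0.png

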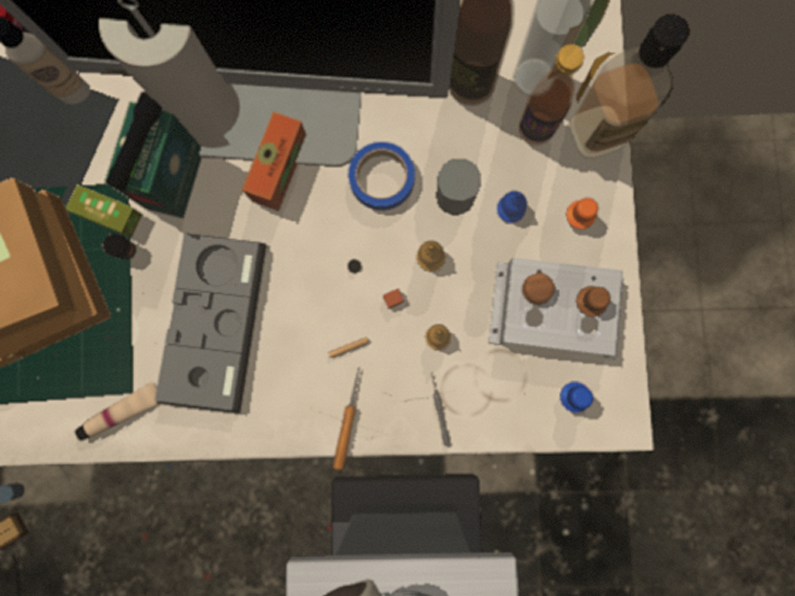

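View pics/scene0.png

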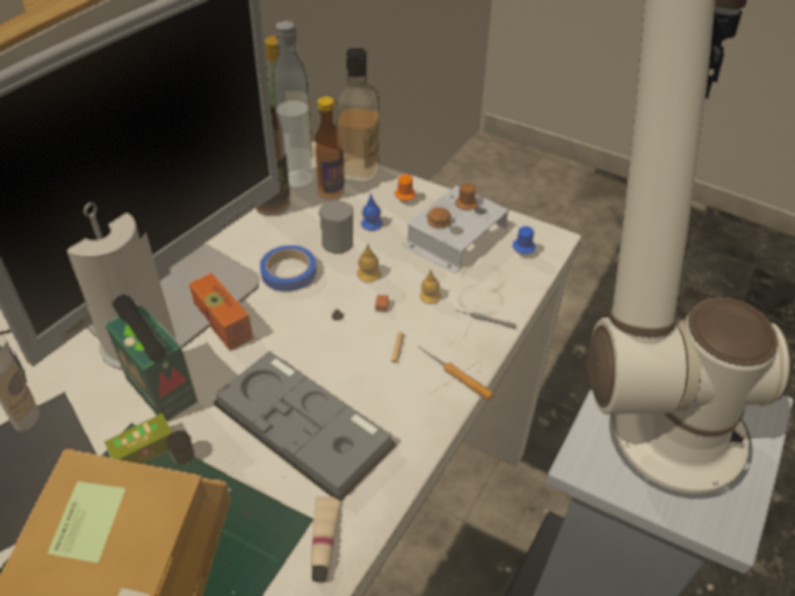

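The top view shows the tray on the left (finial pocket at about px 217,265, foot pocket 229,322, knob hole 199,377 in the scaled picture). The rack is on the right, with the tall knob at (592,300) and the low knob at (540,288). The brass finials are at (430,255) and (438,336), the foot at (355,266) and the dowel at (350,347). The scene view confirms the wooden tall knob is the far one on the rack. Next I'll refine the positions.

```bash
python3 - <<'E'
from h import *
P={n:ctrl.capture(n) for n in("top","scene")}
save(P["top"],"tray",(105,155,195,295),4.2);save(P["top"],"mid",(225,165,445,260),3.6)
def ray(p,u,v):
    a=pix2w(p,u,v,0);b=pix2w(p,u,v,.3);return a,(b-a)/np.linalg.norm(b-a)
def tri(pts):
    A=np.zeros((3,3));B=np.zeros(3)
    for p,u,v in pts:
        a,d=ray(p,u,v);M=np.eye(3)-np.outer(d,d);A+=M;B+=M@a
    return np.linalg.solve(A,B)
for t in("tall_knob","low_knob","large_finial","small_finial","rubber_foot","dowel"):
    for n,p in P.items():
        for d in ctrl.regions_of(p,t)[:4]:
            m=d["region"];ys,xs=np.nonzero(m);c=cv2.moments(m.astype(np.uint8))
            col=p["frame"][m].mean(0).round()
            ang=cv2.minAreaRect(np.c_[xs,ys].astype(np.float32))
            print(t,n,round(d["conf"],2),m.sum(),xs.mean().round(1),ys.mean().round(1),np.round(d["extent"],1),col,np.round(ang[1],1),round(ang[2]))
E
```

```text
tall_knob top 0.69 424 417.0 211.3 [418.1 212.6  25.7  23.3] [115.  80.  54.] [21. 24.] 90
tall_knob top 0.55 352 405.0 279.2 [406.1 281.8  21.5  18.7] [ 50.  75. 135.] [20.5 19.8] 45
tall_knob top 0.54 410 409.4 149.9 [410.4 150.9  22.5  26.4] [171.  94.  54.] [22. 22.] 90
tall_knob top 0.48 338 303.6 179.3 [305.5 179.6  16.8  18.1] [116.  91.  59.] [20. 19.] 90
tall_knob scene 0.76 192 285.1 131.6 [285.7 130.9  15.2  14.6] [173. 101.  43.] [17. 13.] 90
tall_knob scene 0.59 201 369.0 169.0 [371.2 169.6  14.4  16.8] [ 70.  88. 137.] [18. 13.] 90
tall_knob scene 0.51 266 328.3 139.6 [328.1 141.6  16.   20.8] [129.  98.  70.] [20. 16.] 90
low_knob top 0.59 401 378.7 202.7 [380.4 204.9  21.5  23.9] [124.  86.  59.] [21.2 22.6] 45
low_knob scene 0.46 226 309.0 152.4 [310.5 155.6  16.7  15.5] [137. 104.  73.] [15. 16.] 90
large_finial top 0.83 388 359.9 145.6 [360.3 146.2  16.8  21.5] [ 61.  71. 106.] [21. 21.] 90
large_finial top 0.63 340 303.6 180.1 [303.9 180.7  20.9  18.8] [114.  90.  57.] [20. 19.] 90
large_finial scene 0.59 289 258.8 187.1 [257.8 187.2  19.1  24. ] [147. 120.  73.] [24. 15.] 90
large_finial scene 0.52 305 261.2 151.3 [261.7 150.1   9.2  25.1] [ 93. 101. 132.] [24. 15.] 90
small_finial top 0.53 261 308.4 236.8 [311.4 238.4  15.1  18. ] [123.  97.  62.] [17. 17.] 90
small_finial scene 0.73 265 302.7 203.1 [304.  202.2  13.6  24.9] [155. 128.  82.] [23. 15.] 90
rubber_foot top 0.56 78 249.4 186.9 [249.7 189.1  10.7   4.9] [71. 64. 55.] [9. 9.] 90
rubber_foot scene 0.48 60 237.1 221.3 [239.7 220.2  12.6   8.6] [118. 108.  92.] [7.8 7.8] 45
dowel top 0.41 118 244.8 244.6 [246.  246.3  27.3  15.5] [166. 129.  89.] [ 4.4 28.2] 69
dowel top 0.3 4190 390.3 215.8 [392.1 216.2  94.5  72.3] [168. 161. 150.] [91.3 61.6] 7
dowel scene 0.38 93 279.3 244.1 [279.2 245.    5.2  23.3] [179. 151. 109.] [ 4.8 20.6] 13
```

View pics/tray.png

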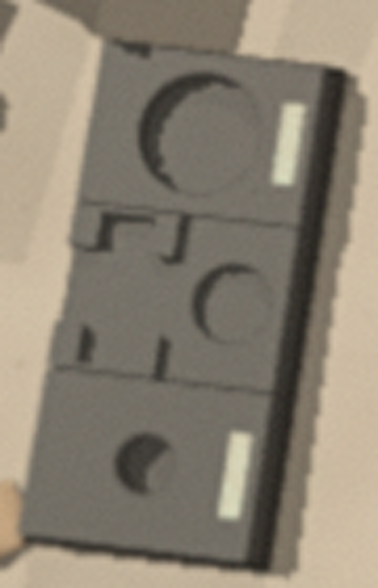

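View pics/mid.png

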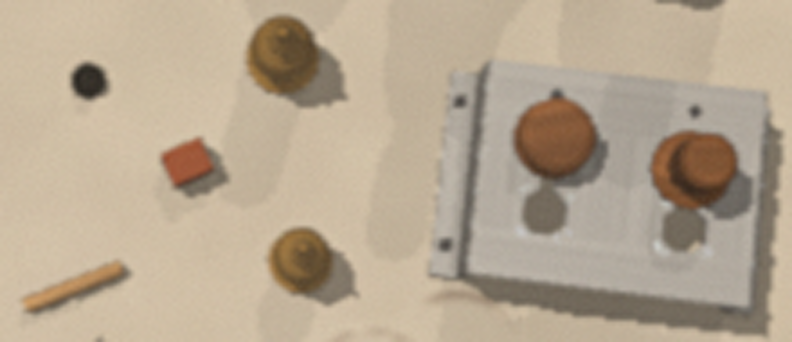

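```bash
python3 - <<'E'
from h import *
p=ctrl.capture("top");q=ctrl.capture("scene")
T=lambda x,y,z:pix2w(p,105+x/4.2-.4,155+y/4.2-.4,z)
M=lambda x,y,z:pix2w(p,225+x/3.6-.4,165+y/3.6-.4,z)
show=lambda n,w:print(n,(w*1000).round(1),"scene px",w2pix(q,w).round(1))
pts=[("c",*c) for c in[(103,40),(325,68),(83,203),(298,227),(55,368),(273,392),(22,538),(247,562)]]
W=np.array([T(x,y,.029) for _,x,y in pts])
for i,w in enumerate(W):show("corner%d"%i,w)
print("lens",np.linalg.norm(W[::2]-W[1::2],axis=1),np.linalg.norm(W[0]-W[6]))
for i,n in enumerate(["fin","small","knob"]): show(n+" ctr",W[2*i:2*i+4].mean(0))
a=W[0]-W[6];print("tray yaw deg",np.degrees(np.arctan2(a[1],a[0])))
for n,x,y in(("finpocket",200,134),("footpocket",232,304),("knobhole",145,463)):show(n,T(x,y,.029))
R=np.array([M(x,y,.045) for x,y in((487,62),(768,92),(750,305),(465,275))])
print("rack",(R*1000).round());show("rackctr",R.mean(0))
for a,b in((0,3),(1,2)):d=R[a]-R[b];print("rack x dir deg",np.degrees(np.arctan2(d[1],d[0])),np.linalg.norm(d))
for n,x,y,z in(("hole low",545,212,.045),("hole tall",683,230,.045),("slot end low",556,93,.045),("slotend tall",695,110,.045),("flange",691,169,.048),("tallTop",707,161,.085),("lowTop",555,137,.066),("large",283,58,.03),("small",299,262,.027),("foot",89,80,.008),("dow1",24,305,.006),("dow2",125,268,.006)):show(n,M(x,y,z))
E
```

```text
corner0 [615.8 304.4  29. ] scene px [151.5 276.5]
corner1 [598.8 195.1  29. ] scene px [189.9 246. ]
corner2 [534.8 312.5  29. ] scene px [179.6 296.2]
corner3 [520.2 207.9  29. ] scene px [215.8 264.6]
corner4 [454.9 324.1  29. ] scene px [208.6 318.2]
corner5 [440.6 219.3  29. ] scene px [244.5 284.1]
corner6 [374.6 337.4  29. ] scene px [239.5 342.3]
corner7 [360.5 230.6  29. ] scene px [275.5 305. ]
lens [0.11060069 0.1056558  0.10580557 0.10772476] 0.24340615942549004
fin ctr [567.4 255.   29. ] scene px [184.4 270.3]
small ctr [487.6 265.9  29. ] scene px [212.3 290.2]
knob ctr [407.7 277.9  29. ] scene px [242.2 311.8]
tray yaw deg -7.795952331914519
finpocket [567.5 256.1  29. ] scene px [184.  270.7]
footpocket [483.5 239.5  29. ] scene px [221.5 282.1]
knobhole [408.4 280.   29. ] scene px [241.3 312.4]
rack [[ 562. -166.   45.]
 [ 541. -318.   45.]
 [ 424. -301.   45.]
 [ 444. -149.   45.]]
rackctr [ 492.7 -233.4   45. ] scene px [323.  151.7]
rack x dir deg -8.482745489105683 0.11924900110440426
rack x dir deg -8.726909435303947 0.11774946771081356
hole low [ 477.5 -193.7   45. ] scene px [321.3 161.9]
hole tall [ 465.7 -267.6   45. ] scene px [338.  148.2]
slot end low [ 543.4 -203.2   45. ] scene px [300.4 151.5]
slotend tall [ 531.7 -278.3   45. ] scene px [317.6 138.2]
flange [ 498.7 -273.2   48. ] scene px [327.8 142.2]
tallTop [ 497.8 -270.9   85. ] scene px [328.8 131.4]
lowTop [ 515.6 -197.    66. ] scene px [309.1 149.8]
large [570.7 -53.8  30. ] scene px [261.1 184.9]
small [454.8 -59.3  27. ] scene px [303.7 201.4]
foot [565.5  58.5   8. ] scene px [237.8 220. ]
dow1 [435.8  97.9   6. ] scene px [276.8 253.5]
dow2 [455.5  39.6   6. ] scene px [282.4 233.5]
```

The two views agree to about 2 mm. Targets in mm are:

| Item | x | y |
|---|---|---|
| Tall knob | 498.5 | -272 |
| Slot wide end | 465.5 | -267 |
| Large finial | 571 | -54 |
| Foot | 565.5 | 58.5 |
| Dowel | 445.6 | 68.7 |

I'll turn the tool to line up with the world axes and go above the knob.

>>> arm_command:
  offset:
    - [0,0,0]
    - [0,0,0]
    - [0,0,0]
    - [-3.5,3.6,0]
    - [-3.5,3.6,0]
    - [-3.5,3.6,0]
    - [-3.5,3.6,0]
    - [-3.5,3.6,0]
    - [-3.5,3.6,0]
  yaw: [5.6,5.6,5.5,0,0,0,0,0,0]
  jaw: 5.5
  grip_force: 40

```text
time_s: 2.65
tcp_pos: [0.3547, -0.4181, 0.2053]
orientation: [0.001, 3.141, -0.001]
force: [0.3, -0.6, 0.0]
gripper_width: 0.644
gripper_force: 0.0
```

>>> arm_command:
  offset:
    - [0,0,0]
    - [0,0,0]
    - [-1.6,1.6,0]
    - [-2,2,0]
    - [-2,2,0]
    - [-2,2,0]
    - [0,0,0]
    - [0,0,0]
    - [0,0,0]
  yaw: [0,0,0,0,0,0,0,0,0]

```text
time_s: 3.4
tcp_pos: [0.4289, -0.3445, 0.2049]
orientation: [-0.003, -3.141, -0.0]
force: [-0.5, -0.7, -0.7]
gripper_width: 0.644
gripper_force: 0.0
```

>>> arm_command:
  offset:
    - [-2.32,2.42,0]
    - [-2.32,2.42,0]
    - [-2.32,2.41,0]
    - [0,0,3]
    - [0,0,3]
    - [0,0,3]
    - [0,0,1.5]
    - [0,0,0]
    - [0,0,0]
    - [0,0,0]
  yaw: [0,0,0,0,0,0,0,0,0,0]

```text
time_s: 4.23
tcp_pos: [0.5, -0.2725, 0.1015]
orientation: [0.003, 3.139, -0.002]
force: [-1.0, -0.0, -0.3]
gripper_width: 0.642
gripper_force: 0.0
```

```bash
python3 - <<'E'
from h import *
for n,c in(("top",(350,160,450,260)),("scene",(250,80,410,200))):
    p=ctrl.capture(n);save(p,n+"1",c,4)
a=cv2.imread("pics/top1.png");b=cv2.imread("pics/scene1.png");b=cv2.resize(b,(533,400))
a=cv2.resize(a,(400,400));cv2.imwrite("pics/v1.png",np.hstack([a,b])[:, :800])
E
```

```text
(no output)
```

View pics/v1.png

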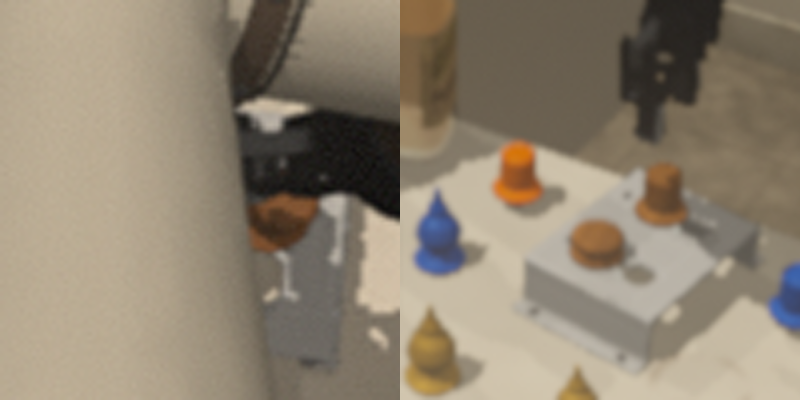

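The scene view shows the gripper just above the tall wooden knob. I'll check its alignment by projecting the fingertips into the picture.

```bash
python3 - <<'E'
from h import *
p=ctrl.capture("scene");s=ctrl.sense();t=s["tcp_pos"];print(t,s["gripper_width"])
f=lambda w:((w2pix(p,w)-[250,80])*3.333+[400,0]).round()
print("tcp",f(t))
for sg in(1,-1):print(sg,f(t+[0,sg*.027,.008]),f(t+[0,sg*.041,.008]))
print("knob top",f([.4985,-.272,.085]))
E
```

```text
[ 0.50018136 -0.27188386  0.10177081] 0.6453187377372877
tcp [662. 152.]
1 [647. 161.] [639. 170.]
-1 [678. 127.] [686. 118.]
knob top [662. 170.]
```

```bash
python3 - <<'E'
from h import *
p=ctrl.capture("scene");a=cv2.resize(cv2.imread("pics/scene0.png"),(560,420)).astype(int)
b=cv2.GaussianBlur(p["frame"][:,:,::-1],(3,3),0).astype(int)
d=np.abs(a-b).sum(2)>60
for r in range(90,136,2):print(r,"".join(".#"[int(x)] for x in d[r,305:350]))
print(w2pix(p,ctrl.sense()["tcp_pos"]))
E
```

```text
90 .................########################....
92 ...........#############################.....
94 ...........###########################.......
96 ...........###########################.......
98 ...........##########################........
100 ...........#########################.........
102 ...........########################..........
104 ...........########################..........
106 ...........########################..........
108 ...........########################..........
110 .............#####################...........
112 ...............#########.....................
114 ................########.....................
116 ...............########......................
118 ...............#########.....................
120 ...............########......................
122 ..................####.......................
124 .............................................
126 .............................................
128 .............................................
130 .............................................
132 .............................................
134 .............................................
[328.65514461 125.80749224]
```

>>> arm_command:
  offset:
    - [0.1,0,1.2]
    - [0,0,1.3]
    - [0,0,0]
    - [0,0,0]
  yaw: [0,0,0,0]

```text
time_s: 4.77
tcp_pos: [0.4982, -0.2712, 0.0753]
orientation: [-0.001, -3.141, 0.0]
force: [0.4, -0.2, 0.5]
gripper_width: 0.648
gripper_force: 0.0
```

```bash
python3 - <<'E'
from h import *
p=ctrl.capture("scene");save(p,"s2",(280,70,380,160),6)
print(((w2pix(p,ctrl.sense()["tcp_pos"])-[280,70])*6).round())
E
```

```text
[290. 384.]
```

View pics/s2.png

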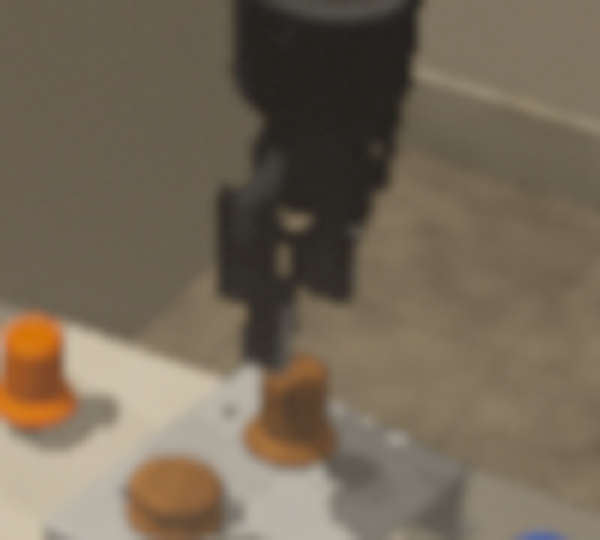

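The +y fingertip is at (265,362) and the -y one at (330,297), straddling the knob top at (295,370). The tips look higher than nominal, so I'll go down to the nominal height and look again.

>>> arm_command:
  offset:
    - [0,0,1]
    - [0,0,1]
    - [0,0,0]
    - [0,0,0]
  yaw: [0,0,0,0]
  jaw: 2.6

```text
time_s: 5.15
tcp_pos: [0.4995, -0.2726, 0.0556]
orientation: [-0.0, 3.139, -0.004]
force: [0.7, -4.7, 3.2]
gripper_width: 0.305
gripper_force: 7.8
```

```bash
python3 - <<'E'
from h import *
s=ctrl.sense();print(s["gripper_width"],s["gripper_force"],s["tcp_pos"],s["force"])
p=ctrl.capture("scene");save(p,"s3",(280,70,380,160),6)
print(((w2pix(p,ctrl.sense()["tcp_pos"])-[280,70])*6).round())
E
```

```text
0.30475447215651186 7.753614986431785 [ 0.4994853  -0.27262281  0.05560684] [ 0.68290598 -4.69296469  3.15528292]
[286. 420.]
```

View pics/s3.png

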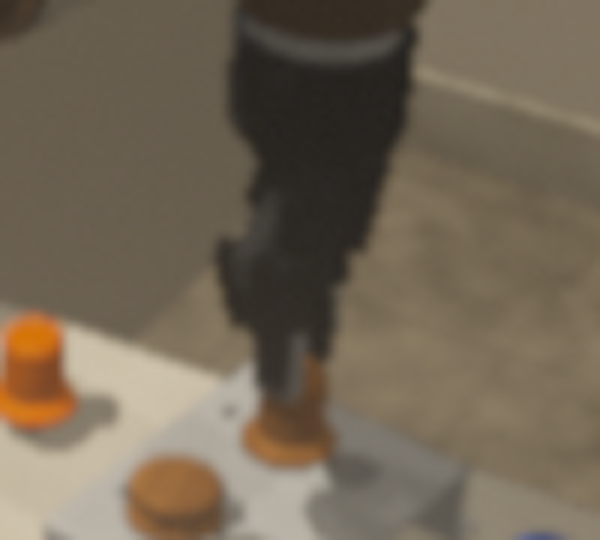

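The fingers have reached the barrel, with the tip at (280,400) still about 10 mm above the flange. I'll open a little, lower 5 mm and close firmly.

>>> arm_command:
  offset:
    - [0,0,0]
    - [0,0,0]
    - [0,0,0.25]
    - [0,0,0.25]
    - [0,0,0]
  yaw: [0,0,0,0,0]
  jaw: 4.8

```text
time_s: 5.62
tcp_pos: [0.4974, -0.2706, 0.0489]
orientation: [-0.001, -3.139, -0.002]
force: [-0.2, 0.6, -0.3]
gripper_width: 0.56
gripper_force: 0.0
```

>>> arm_command:
  offset:
    - [0,0,0]
    - [0,0,0]
    - [0,0,0]
    - [0,0,0]
    - [0,0,0]
    - [0,0,0]
    - [0,0,-0.25]
    - [0,0,0]
  yaw: [0,0,0,0,0,0,0,0]
  jaw: 1.5
  grip_force: 50

```text
time_s: 6.28
tcp_pos: [0.4981, -0.2711, 0.0525]
orientation: [-0.001, -3.141, -0.0]
force: [-0.5, -1.3, -1.2]
gripper_width: 0.32
gripper_force: 49.4
```

>>> arm_command:
  offset:
    - [0.8,0.12,0]
    - [0.8,0.12,0]
    - [0.9,0.13,0]
    - [0.8,0.12,0]
    - [0,0,0]
    - [0,0,0]
  yaw: [0,0,0,0,0,0]

```text
time_s: 6.78
tcp_pos: [0.4644, -0.266, 0.0526]
orientation: [-0.001, -3.141, -0.0]
force: [0.4, -0.6, -0.7]
gripper_width: 0.317
gripper_force: 49.4
```

```bash
python3 - <<'E'
from h import *
s=ctrl.sense();print(s["gripper_width"],s["gripper_force"],s["tcp_pos"],s["force"],s["ft_torque"])
p=ctrl.capture("scene");save(p,"s4",(280,70,380,160),6)
print(((w2pix(p,[.4655,-.2673,.045])-[280,70])*6).round())
E
```

```text
0.31703826109333877 49.38330271630548 [ 0.46435621 -0.26600623  0.05259445] [ 0.44416377 -0.56882417 -0.72614517] [ 0.00125961 -0.05823083 -0.00126512]
[348. 470.]
```

View pics/s4.png

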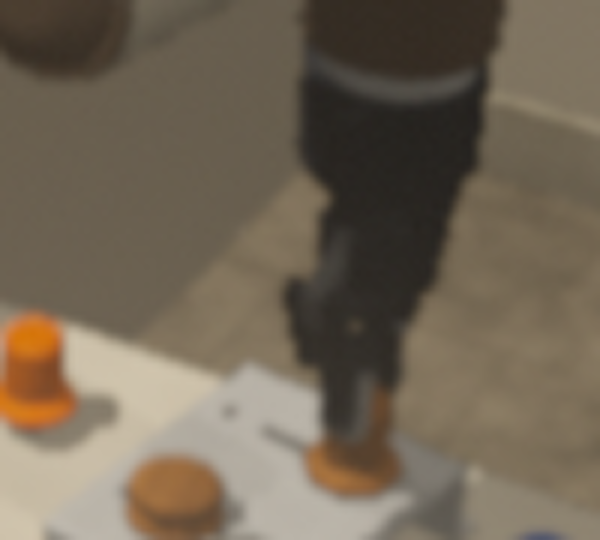

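The knob moved with the gripper. Its flange, centred at about (353,466), now covers the wide hole, which projects to (348,470). I'll lift gently.

>>> arm_command:
  offset:
    - [0,0,-0.4]
    - [0,0,-0.6]
    - [0,0,-0.6]
    - [0,0,0]
  yaw: [0,0,0,0]

```text
time_s: 7.17
tcp_pos: [0.4667, -0.2667, 0.0702]
orientation: [0.0, 3.138, -0.002]
force: [0.8, 0.2, -0.9]
gripper_width: 0.318
gripper_force: 49.4
```

>>> arm_command:
  offset:
    - [0,0,-3]
    - [0,0,-3]
    - [0,1,-3]
    - [0.4,3.9,0]
    - [0.4,3.9,0]
    - [0.4,3.9,0]
    - [0.4,3.9,0]
    - [0.4,3.9,0]
    - [0.4,3.9,0]
    - [0.4,3.9,0]
    - [0.4,3.9,0]
    - [0.4,3.9,0]
  yaw: [0,0,0,0,0,0,0,0,0,0,0,0]

```text
time_s: 8.17
tcp_pos: [0.429, 0.0967, 0.1591]
orientation: [0.001, 3.141, 0.001]
force: [1.6, -0.1, -0.3]
gripper_width: 0.325
gripper_force: 49.6
```

>>> arm_command:
  offset:
    - [0.5,3.9,0]
    - [0.5,3.9,0]
    - [0.5,3.9,0]
    - [0.5,3.9,0]
    - [0,2,0]
    - [0,0,0]
    - [0,0,0]
    - [0,0,0]
  yaw: [0,0,0,0,0,0,0,0]

```text
time_s: 8.83
tcp_pos: [0.4093, 0.2702, 0.1583]
orientation: [-0.001, -3.141, 0.001]
force: [-0.4, 0.6, -0.6]
gripper_width: 0.32
gripper_force: 49.6
```

>>> arm_command:
  offset:
    - [0,0.9,2]
    - [0,0,3]
    - [0,0,3]
    - [0,0,2]
    - [0,0,0]
    - [0,0,0]
  yaw: [0,0,0,0,0,0]

```text
time_s: 9.33
tcp_pos: [0.4098, 0.2783, 0.0583]
orientation: [-0.003, -3.141, 0.003]
force: [0.3, -0.2, -0.8]
gripper_width: 0.321
gripper_force: 49.6
```

```bash
python3 - <<'E'
from h import *
p=ctrl.capture("scene");save(p,"s5",(190,240,310,350),5)
for w in([.408,.2795,.029],ctrl.sense()["tcp_pos"]):print(((w2pix(p,w)-[190,240])*5).round(),w)
E
```

```text
[258. 362.] [0.408, 0.2795, 0.029]
[249. 313.] [0.41053445 0.27945746 0.05951653]
```

View pics/s5.png

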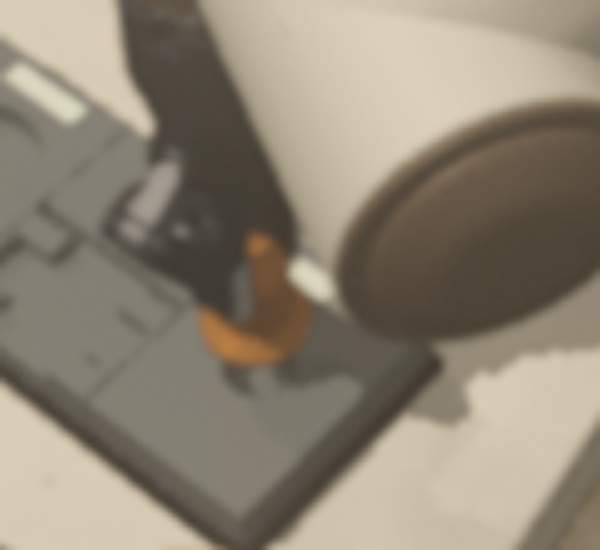

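The flange is centred at about (255,328), above the hole at (258,362), so it is within about 3 mm. I'll lower it.

>>> arm_command:
  offset:
    - [0,0,0.8]
    - [0,0,0.6]
    - [0,0,0.5]
    - [0,0,0.3]
    - [0,0,0.2]
    - [0,0,0]
  yaw: [0,0,0,0,0,0]

```text
time_s: 9.88
tcp_pos: [0.4097, 0.2798, 0.0344]
orientation: [-0.001, -3.142, 0.001]
force: [-1.0, 0.6, -1.5]
gripper_width: 0.316
gripper_force: 49.6
```

>>> arm_command:
  offset:
    - [0,0,0.15]
    - [0,0,0]
    - [0,0,0]
  yaw: [0,0,0]

```text
time_s: 10.13
tcp_pos: [0.4101, 0.2798, 0.0341]
orientation: [-0.0, 3.141, 0.0]
force: [-1.1, -1.6, 5.5]
gripper_width: 0.322
gripper_force: 50.4
```

>>> arm_command:
  offset:
    - [0,0,0]
    - [0,0,0]
    - [0,0,0]
    - [0,0,-1]
    - [0,0,-2.5]
    - [0,0,-3]
    - [0,0,-3]
    - [0,0,-3]
    - [0,0,0]
  yaw: [0,0,0,0,0,0,0,0,0]
  jaw: 5.5

```text
time_s: 10.88
tcp_pos: [0.4127, 0.2827, 0.1643]
orientation: [-0.001, 3.132, 0.014]
force: [0.6, 1.4, -0.5]
gripper_width: 0.645
gripper_force: 0.0
```

>>> arm_command:
  offset:
    - [-1.6,-3.3,0]
    - [-1.6,-3.3,0]
    - [-1.6,-3.3,0]
    - [-1.6,-3.3,0]
    - [-1.6,-3.3,0]
    - [-1.6,-3.3,0]
    - [-1.6,-3.3,0]
    - [-1.6,-3.3,0]
    - [-1.6,-3.3,0]
    - [-1.6,-3.3,0]
    - [0,0,0]
    - [0,0,0]
  yaw: [0,0,0,0,0,0,0,0,0,0,0,0]
  jaw: 7

```text
time_s: 11.88
tcp_pos: [0.5696, -0.0521, 0.157]
orientation: [-0.007, -3.14, -0.0]
force: [0.0, 0.8, 0.5]
gripper_width: 0.822
gripper_force: 0.0
```

```bash
python3 - <<'E'
from h import *
s=ctrl.sense();print(s["tcp_pos"])
p=ctrl.capture("scene");q=ctrl.capture("top")
a=p["frame"][250:350,190:310,::-1];b=q["frame"][160:260,280:400,::-1]
c=p["frame"][120:220,200:320,::-1]
r=lambda im:cv2.resize(im,(390,325),interpolation=cv2.INTER_CUBIC)
cv2.imwrite("pics/v6.png",np.hstack([r(a),r(c)]))
f=lambda w:((w2pix(p,w)-[200,120])*3.25+[390,0]).round()
print(f(s["tcp_pos"]),f([.571,-.054,.03]))
E
```

```text
[ 0.56964873 -0.05206474  0.15697439]
[587.  78.] [588. 211.]
```

View pics/v6.png

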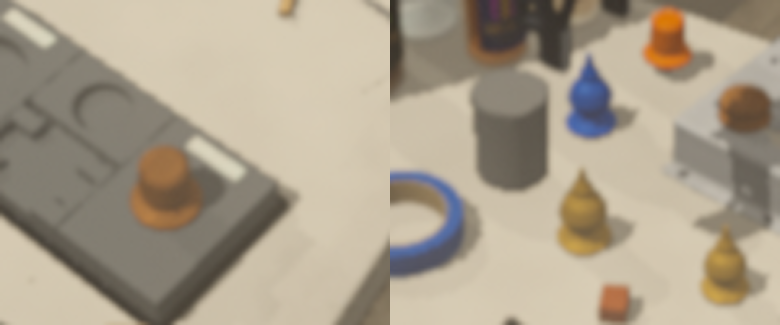

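The knob is seated upright in the knob insert. In the right half the larger finial's bulb is at (583,213), and my estimate projects to (588,211), so it agrees within about 3 mm. I'll go down on the finial.

>>> arm_command:
  offset:
    - [-0.2,0,3]
    - [0,0,3]
    - [0,0,3]
    - [0,0,3]
    - [0,0,1.5]
    - [0,0,0.9]
    - [0,0,0]
    - [0,0,0]
  yaw: [0,0,0,0,0,0,0,0]

```text
time_s: 12.65
tcp_pos: [0.5719, -0.0495, 0.0146]
orientation: [-0.002, 3.141, -0.0]
force: [0.7, 0.1, 0.3]
gripper_width: 0.824
gripper_force: 0.0
```

>>> arm_command:
  offset:
    - [0,0,0]
    - [0,0,0]
    - [0,0,0]
    - [0,0,0]
    - [0,0,0]
    - [0,0,0]
  yaw: [0,0,0,0,0,0]
  jaw: 2.5
  grip_force: 50

```text
time_s: 13.15
tcp_pos: [0.5731, -0.052, 0.0169]
orientation: [-0.0, 3.138, -0.003]
force: [-1.6, -5.4, 8.4]
gripper_width: 0.292
gripper_force: 10.1
```

```bash
python3 - <<'E'
from h import *
s=ctrl.sense();print(s["tcp_pos"],s["force"],s["gripper_width"],s["gripper_force"])
p=ctrl.capture("scene");save(p,"s7",(205,120,325,220),5)
print(((w2pix(p,s["tcp_pos"])-[205,120])*5).round())
E
```

```text
[ 0.57313964 -0.05199894  0.01690154] [-1.56679258 -5.43742098  8.37985223] 0.2923280082576267 10.120099901032518
[275. 345.]
```

View pics/s7.png

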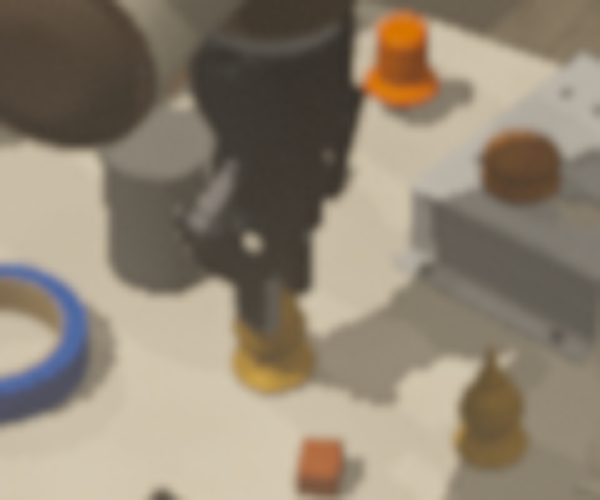

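The finial still stands, with its foot at (273,372), but the fingertips at (258,330) closed above the bulb's widest part. I'll open and go about 12 mm lower.

>>> arm_command:
  offset:
    - [0,0,0]
    - [0,0,0]
    - [0,0,0]
    - [0,0,0]
    - [0,0,0.5]
    - [0,0,0.4]
    - [0,0,0]
    - [0,0,0]
  yaw: [0,0,0,0,0,0,0,0]
  jaw: 7

```text
time_s: 13.87
tcp_pos: [0.571, -0.0503, 0.0043]
orientation: [-0.001, -3.14, 0.0]
force: [0.2, -0.1, 0.6]
gripper_width: 0.826
gripper_force: 0.0
```

>>> arm_command:
  offset:
    - [0,0,0]
    - [0,0,0]
    - [0,0,0]
    - [0,0,0]
    - [0,0,0]
    - [0,0,0]
  yaw: [0,0,0,0,0,0]
  jaw: 2.5

```text
time_s: 14.37
tcp_pos: [0.5719, -0.0511, 0.0061]
orientation: [0.001, 3.141, -0.001]
force: [-1.1, -2.8, 5.9]
gripper_width: 0.359
gripper_force: 46.4
```

>>> arm_command:
  offset:
    - [0,0,0]
    - [0,0,0]
    - [0,0,0]
    - [0,0,0]
    - [0,0,0.4]
    - [0,0,0.4]
    - [0,0,0]
    - [0,0,0]
  yaw: [0,0,0,0,0,0,0,0]
  jaw: 7

```text
time_s: 15.03
tcp_pos: [0.571, -0.0504, -0.0036]
orientation: [-0.001, -3.14, 0.0]
force: [-0.4, 0.3, -0.1]
gripper_width: 0.821
gripper_force: 0.0
```

>>> arm_command:
  offset:
    - [0,0,0]
    - [0,0,0]
    - [0,0,0]
    - [0,0,0]
    - [0,0,0]
    - [0,0,0]
  yaw: [0,0,0,0,0,0]
  jaw: 2.5

```text
time_s: 15.53
tcp_pos: [0.5717, -0.0504, -0.0024]
orientation: [0.001, 3.141, -0.0]
force: [-2.1, 0.6, 3.4]
gripper_width: 0.398
gripper_force: 49.8
```

>>> arm_command:
  offset:
    - [0,0,0]
    - [0,0,0]
    - [0,0,0]
    - [0,0,0]
    - [0,0,0.3]
    - [0,0,0.3]
    - [0,0,0]
    - [0,0,0]
  yaw: [0,0,0,0,0,0,0,0]
  jaw: 7

```text
time_s: 16.2
tcp_pos: [0.5711, -0.0504, -0.0094]
orientation: [-0.001, -3.141, 0.0]
force: [-0.7, 1.7, 0.1]
gripper_width: 0.818
gripper_force: 0.0
```

>>> arm_command:
  offset:
    - [0,0,0]
    - [0,0,0]
    - [0,0,0]
    - [0,0,0]
    - [0,0,0]
    - [0,0,0]
  yaw: [0,0,0,0,0,0]
  jaw: 2.5

```text
time_s: 16.7
tcp_pos: [0.5717, -0.0503, -0.0085]
orientation: [0.001, 3.141, -0.0]
force: [-1.0, 0.4, 3.3]
gripper_width: 0.422
gripper_force: 50.0
```

```bash
python3 - <<'E'
from h import *
s=ctrl.sense();print(s["tcp_pos"],s["force"],s["gripper_width"],s["gripper_force"])
p=ctrl.capture("scene");save(p,"s8",(220,140,320,220),6)
print(((w2pix(p,s["tcp_pos"])-[220,140])*6).round(),((w2pix(p,s["tcp_pos"]*[1,1,0]+[0,0,.03])-[220,140])*6).round())
E
```

```text
[ 0.57171859 -0.05033878 -0.00846899] [-1.03271598  0.3880101   3.25269484] 0.4216222432280439 49.995555200002855
[241. 342.] [240. 273.]
```

View pics/s8.png

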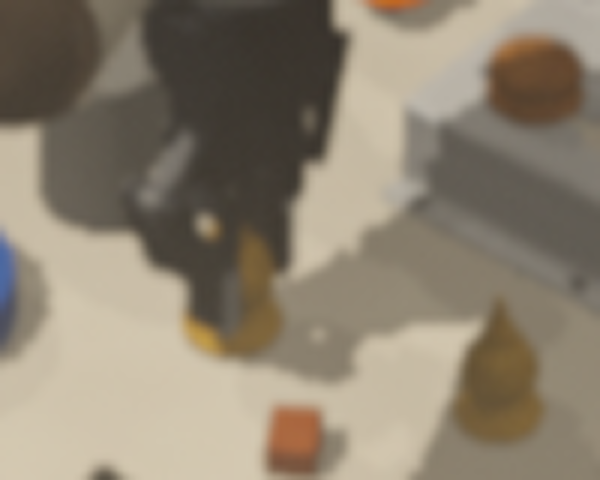

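The fingertips at (215,330) now straddle the bulb near its widest part. I'll lift.

>>> arm_command:
  offset:
    - [0,0,-0.5]
    - [0,0,-1.5]
    - [0,0,-3]
    - [0,0,-3]
    - [0,0,-3]
    - [0,0,-3]
    - [0,0,0]
    - [0,0,0]
  yaw: [0,0,0,0,0,0,0,0]

```text
time_s: 17.42
tcp_pos: [0.5723, -0.05, 0.1328]
orientation: [0.001, 3.137, 0.002]
force: [-0.8, -0.5, -2.1]
gripper_width: 0.423
gripper_force: 49.7
```

```bash
python3 - <<'E'
from h import *
s=ctrl.sense();print(s["tcp_pos"],s["force"],s["gripper_width"],s["gripper_force"])
p=ctrl.capture("scene");save(p,"s9",(220,80,320,180),6)
f=lambda w:((w2pix(p,w)-[220,80])*6).round()
t=s["tcp_pos"];print(f(t),f(t+[0,0,.0085]))
for d in ctrl.regions_of(p,"large_finial"):
    m=d["region"];ys,xs=np.nonzero(m);print(d["conf"],d["extent"],ys.max(),xs[ys>=ys.max()-3].mean())
E
```

```text
[ 0.57234394 -0.0500421   0.13281432] [-0.84824487 -0.45243979 -2.07398409] 0.4228040902310476 49.69815554635716
[235. 435.] [235. 417.]
0.68 [210.5, 294.9, 66.2, 57.0] 324 205.26315789473685
0.59 [257.1, 142.6, 22.4, 20.1] 154 256.42857142857144
0.47 [261.6, 156.7, 13.2, 13.6] 161 261.0
```

View pics/s9.png

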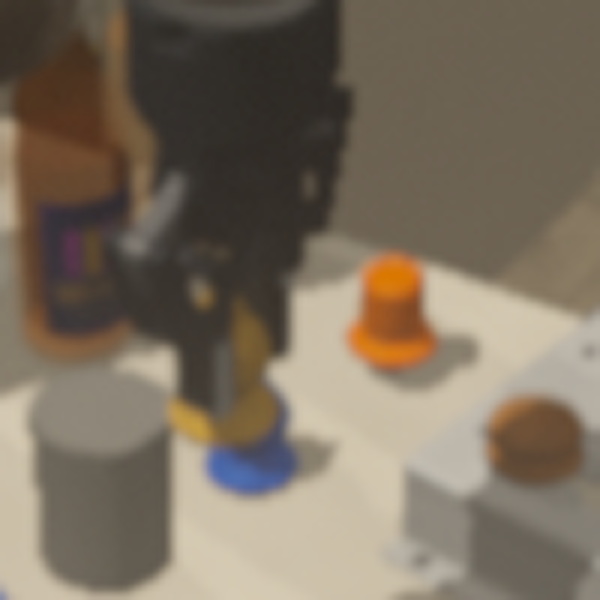

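The finial is held upright, with its foot at about (225,417). I'll carry it to the finial insert.

>>> arm_command:
  offset:
    - [0.08,3.8,0]
    - [0.08,3.8,0]
    - [0.09,3.8,0]
    - [0.09,3.8,0]
    - [0.09,3.8,0]
    - [0.09,3.8,0]
    - [0.08,3.8,0]
    - [0.08,3.8,0]
    - [0,0,0]
    - [0,0,0]
    - [0,0,0]
  yaw: [0,0,0,0,0,0,0,0,0,0,0]

```text
time_s: 18.43
tcp_pos: [0.5637, 0.2532, 0.129]
orientation: [-0.001, -3.138, 0.004]
force: [-0.2, -0.3, -1.1]
gripper_width: 0.421
gripper_force: 49.8
```

>>> arm_command:
  offset:
    - [0,0,3]
    - [0,0,3]
    - [0,0,2]
    - [0,0,1]
    - [0,0,0]
    - [0,0,0]
  yaw: [0,0,0,0,0,0]

```text
time_s: 18.93
tcp_pos: [0.5653, 0.2528, 0.0411]
orientation: [-0.002, -3.142, 0.001]
force: [0.8, -0.0, -0.3]
gripper_width: 0.421
gripper_force: 49.8
```

```bash
python3 - <<'E'
from h import *
s=ctrl.sense();print(s["tcp_pos"],s["force"],s["gripper_width"],s["gripper_force"])
p=ctrl.capture("scene");save(p,"s10",(130,200,250,300),6)
f=lambda w:((w2pix(p,w)-[130,200])*6).round()
t=s["tcp_pos"];print(f(t),f(t+[0,0,.0085]),f([.5675,.256,.029]),f([.5675,.256,.017]))
E
```

```text
[0.56532608 0.25279976 0.04112125] [ 0.81308051 -0.0343821  -0.27228822] 0.42094470350787544 49.83365466585383
[331. 398.] [328. 383.] [324. 424.] [328. 445.]
```

View pics/s10.png

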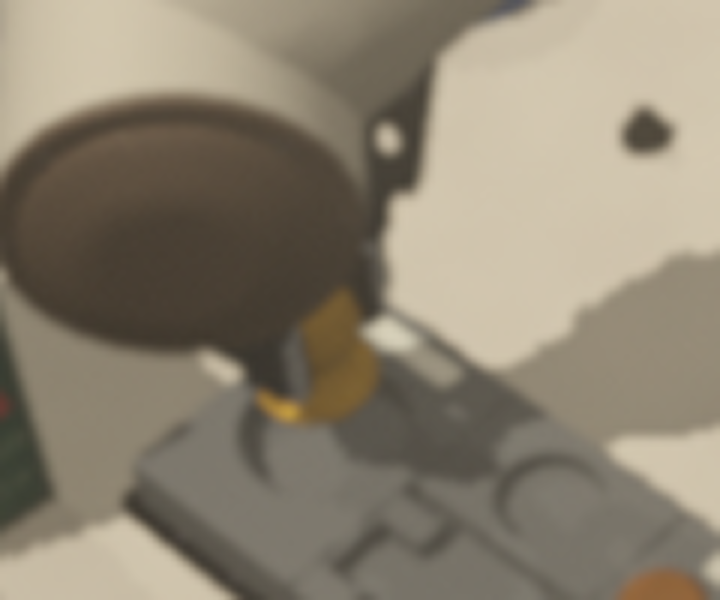

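The finial's foot is at about (318,385), over the pocket whose left rim is at (240,435) and centre at about (324,430). I'll lower it with a small correction and watch the force. From here on I'll check by numbers only.

>>> arm_command:
  offset:
    - [0.15,-0.1,0.8]
    - [0,0,0.8]
    - [0,0,0.6]
    - [0,0,0.5]
    - [0,0,0.2]
    - [0,0,0]
    - [0,0,0]
  yaw: [0,0,0,0,0,0,0]

```text
time_s: 19.57
tcp_pos: [0.5634, 0.2527, 0.0119]
orientation: [-0.001, -3.142, 0.0]
force: [1.4, -0.4, -0.9]
gripper_width: 0.419
gripper_force: 49.8
```

>>> arm_command:
  offset:
    - [0,0,0.2]
    - [0,0,0.15]
    - [0,0,0]
    - [0,0,0]
  yaw: [0,0,0,0]

```text
time_s: 19.9
tcp_pos: [0.5635, 0.2528, 0.0087]
orientation: [0.001, 3.141, 0.0]
force: [-1.0, 0.2, -0.4]
gripper_width: 0.419
gripper_force: 49.9
```

>>> arm_command:
  offset:
    - [0,0,0.1]
    - [0,0,0.1]
    - [0,0,0]
    - [0,0,0]
  yaw: [0,0,0,0]

```text
time_s: 20.23
tcp_pos: [0.5636, 0.2528, 0.0085]
orientation: [-0.0, 3.141, 0.0]
force: [-3.6, -0.1, 9.0]
gripper_width: 0.419
gripper_force: 51.4
```

The finial's contact height matches the floor of the pocket. I'll release it, lift, and go above the foot.

>>> arm_command:
  offset:
    - [0,0,0]
    - [0,0,0]
    - [0,0,0]
    - [0,0,0]
    - [0,0,-1.5]
    - [0,0,-3]
    - [0,0,-3]
    - [0,0,-3]
    - [0,0,-3]
    - [0,0,-1]
    - [0,0,0]
  yaw: [0,0,0,0,0,0,0,0,0,0,0]
  jaw: 6.5

```text
time_s: 21.15
tcp_pos: [0.5651, 0.2537, 0.155]
orientation: [0.001, 3.136, 0.006]
force: [-0.3, 0.1, 0.9]
gripper_width: 0.763
gripper_force: 0.0
```

>>> arm_command:
  offset:
    - [0,-3.8,0]
    - [0,-3.8,0]
    - [0,-3.8,0]
    - [0,-3.8,0]
    - [-0.2,-3.8,0]
    - [0,-0.4,0]
    - [0,0,0]
    - [0,0,0]
    - [0,0,0]
  yaw: [0,0,0,0,0,0,0,0,0]
  jaw: 4

```text
time_s: 21.9
tcp_pos: [0.5649, 0.0594, 0.1505]
orientation: [0.0, -3.14, 0.0]
force: [-0.3, 0.2, 0.7]
gripper_width: 0.467
gripper_force: 0.0
```

```bash
python3 - <<'E'
from h import *
s=ctrl.sense();print(s["tcp_pos"],s["force"],s["gripper_width"])
p=ctrl.capture("scene");q=ctrl.capture("top")
for n,r in(("scene",p),("top",q)):
  for t in("large_finial","rubber_foot","tall_knob","dowel"):
    for d in ctrl.regions_of(r,t)[:3]:
        ys,xs=np.nonzero(d["region"]);print(n,t,round(d["conf"],2),xs.mean().round(1),ys.mean().round(1),np.round(d["extent"],1))
print("expect finial ctr(z+.03), tip",w2pix(p,[.5675,.256,.047]),w2pix(p,[.5675,.256,.089]),w2pix(q,[.5675,.256,.047]))
E
```

```text
[0.56494892 0.05940745 0.15054132] [-0.34203243  0.22767179  0.65739321] 0.4674411284900919
scene large_finial 0.93 183.8 267.7 [185.3 268.   27.7  27.2]
scene large_finial 0.43 209.3 293.4 [212.5 296.6  65.4  55.8]
scene rubber_foot 0.6 237.1 221.3 [238.4 220.8  14.1   4.7]
scene tall_knob 0.67 284.8 132.2 [284.9 130.4  16.8  17.2]
scene tall_knob 0.6 240.3 307.6 [242.  309.5  20.4  24.3]
scene tall_knob 0.58 369.2 169.2 [369.9 170.1  13.9  20.2]
scene dowel 0.61 209.4 293.8 [211.8 294.9  66.5  54.9]
top large_finial 0.63 153.6 185.4 [154.2 186.6  25.3  19.7]
top large_finial 0.54 360.5 145.6 [361.  145.1  23.7  21.2]
top tall_knob 0.79 409.5 150.0 [410.1 149.   21.2  26.8]
top tall_knob 0.65 406.1 279.0 [406.3 280.2  24.   23.2]
top tall_knob 0.59 138.7 263.5 [138.7 261.1  23.8  23.3]
top dowel 0.46 249.1 187.2 [249.4 188.1  10.8   5.6]
expect finial ctr(z+.03), tip [182.96494947 265.15408919] [180.39091631 251.8735398 ] [149.53016961 184.75418529]
```

>>> arm_command:
  offset:
    - [0,0,3.5]
    - [0,0,3.5]
    - [0,0,3.5]
    - [0,0,2.5]
    - [0,0,1]
    - [0,0,0]
    - [0,0,0]
  yaw: [0,0,0,0,0,0,0]

```text
time_s: 22.98
tcp_pos: [0.5661, 0.0588, 0.0121]
orientation: [0.0, 3.141, -0.0]
force: [-0.9, 0.2, 0.1]
gripper_width: 0.472
gripper_force: 0.0
```

>>> arm_command:
  offset:
    - [0,0,0.3]
    - [0,0,0.3]
    - [0,0,0.2]
    - [0,0,0]
    - [0,0,0]
  yaw: [0,0,0,0,0]

```text
time_s: 23.4
tcp_pos: [0.5655, 0.0587, 0.004]
orientation: [0.001, 3.141, 0.001]
force: [-0.8, -0.2, -0.5]
gripper_width: 0.471
gripper_force: 0.0
```

>>> arm_command:
  offset:
    - [0,0,0]
    - [0,0,0]
    - [0,0,0.2]
    - [0,0,0.2]
    - [0,0,0.2]
    - [0,0,0]
    - [0,0,0]
  yaw: [0,0,0,0,0,0,0]
  jaw: 3.0

```text
time_s: 23.98
tcp_pos: [0.5651, 0.0586, -0.0028]
orientation: [-0.001, -3.141, 0.0]
force: [-0.1, 0.3, 0.5]
gripper_width: 0.349
gripper_force: 0.0
```

>>> arm_command:
  offset:
    - [0,0,0.2]
    - [0,0,0.2]
    - [0,0,0]
    - [0,0,0]
  yaw: [0,0,0,0]

```text
time_s: 24.32
tcp_pos: [0.5651, 0.0586, -0.0067]
orientation: [-0.001, -3.141, 0.0]
force: [-0.3, -0.8, -0.6]
gripper_width: 0.351
gripper_force: 0.0
```

>>> arm_command:
  offset:
    - [0,0,0.2]
    - [0,0,0.2]
    - [0,0,0]
    - [0,0,0]
  yaw: [0,0,0,0]

```text
time_s: 24.65
tcp_pos: [0.5651, 0.0586, -0.0107]
orientation: [-0.001, -3.141, 0.0]
force: [1.0, -0.0, 0.8]
gripper_width: 0.35
gripper_force: 0.0
```

>>> arm_command:
  offset:
    - [0,0,0.2]
    - [0,0,0.2]
    - [0,0,0]
    - [0,0,0]
  yaw: [0,0,0,0]

```text
time_s: 24.98
tcp_pos: [0.5651, 0.0586, -0.0147]
orientation: [-0.001, -3.141, 0.0]
force: [-0.1, -0.3, 0.4]
gripper_width: 0.348
gripper_force: 0.0
```

```bash
python3 - <<'E'
from h import *
s=ctrl.sense();t=s["tcp_pos"];print(t,s["force"])
p=ctrl.capture("scene");g=p["frame"].sum(2)//3
print(w2pix(p,t+[0,.018,0]-[0,0,t[2]]),w2pix(p,[t[0],t[1],0]))
for r in range(200,236,2):print(r," ".join("%3d"%x for x in g[r,218:256:2]))
E
```

```text
[ 0.56509672  0.05861051 -0.01467344] [-0.06906395 -0.32179485  0.36110067]
[233.75197112 227.25835395] [238.04283118 222.50419635]
200  72  86 111 106  76  67  67  65  65  65  67  68  67  66  70 155 193 194 195
202  92 116 122  90  74  72  72  67  65  66  67  67  67  67  94 173 194 194 194
204 117 123  98  78  80  78  74  69  68  67  68  69  67  82 137 190 193 194 195
206  96 106  86  76  81  81 109 102  69  67  68  68  67  74 137 192 194 194 195
208  82  77  74  70  69  71 126 149  81  68  69  69  67  70 133 192 195 193 189
210 121  74  71  69  69  69  79  96  72  71  71  70  67  72 141 193 194 172 147
212 177 108  70  69  70  69  69  70  69  78  87  72  68  72 138 173 164 141 137
214 195 161  96  76  69  70  70  70  70  96 153 134  88  72 115 138 137 137 137
216 196 192 178 158 116  77  70  70  78 102 172 185 147 113 130 136 137 137 137
218 196 197 197 195 184 130  72  71  81  95 125 179 188 176 158 137 136 138 138
220 196 197 197 197 196 150  74  70  79  96  79 117 167 169 156 135 133 136 138
222 196 197 196 196 195 163  92  72  79  96  78  73 124 137 129 128 129 130 134
224 196 197 196 196 195 191 171 135  95  95  81  92 126 137 133 129 129 129 129
226 196 196 196 196 195 196 195 190 168 128 120 125 129 137 138 135 130 128 128
228 195 195 195 195 195 195 195 196 192 174 152 147 137 138 139 139 137 132 129
230 195 195 195 195 196 195 196 196 193 189 185 185 175 156 145 139 139 137 136
232 194 195 196 196 195 195 195 196 195 189 187 189 190 191 184 179 164 154 161
234 195 195 196 195 195 195 195 195 195 190 187 187 187 190 194 196 194 193 193
```

>>> arm_command:
  offset:
    - [0,0,0.2]
    - [0,0,0.1]
    - [0,0,0]
    - [0,0,0]
  yaw: [0,0,0,0]

```text
time_s: 25.37
tcp_pos: [0.5651, 0.0586, -0.0176]
orientation: [-0.001, -3.141, 0.0]
force: [0.8, 0.0, -0.5]
gripper_width: 0.354
gripper_force: 0.0
```

>>> arm_command:
  offset:
    - [0,0,0]
    - [0,0,0]
    - [0,0,0]
    - [0,0,0]
    - [0,0,0]
    - [0,0,0]
  yaw: [0,0,0,0,0,0]
  jaw: 0.4
  grip_force: 30

```text
time_s: 25.87
tcp_pos: [0.5652, 0.0587, -0.0175]
orientation: [-0.001, -3.142, -0.0]
force: [0.1, 0.2, -0.3]
gripper_width: 0.126
gripper_force: 26.6
```

>>> arm_command:
  offset:
    - [0,0,-0.3]
    - [0,0,-0.5]
    - [0,0,-1.5]
    - [0,0,-3]
    - [0,0,-3]
    - [0,0,-3]
    - [0,0,0]
    - [0,0,0]
  yaw: [0,0,0,0,0,0,0,0]

```text
time_s: 26.53
tcp_pos: [0.5666, 0.0592, 0.0982]
orientation: [0.001, 3.136, 0.003]
force: [-0.6, -0.2, -1.2]
gripper_width: 0.128
gripper_force: 26.7
```

```bash
python3 - <<'E'
from h import *
s=ctrl.sense();t=s["tcp_pos"];print(t,s["force"],s["gripper_width"],s["gripper_force"])
p=ctrl.capture("scene");g=p["frame"].sum(2)//3
for dz in(0,.0175,.035):print(w2pix(p,t+[0,0,dz]))
u,v=w2pix(p,t+[0,0,.0175]).astype(int)
for r in range(v-24,v+14,2):print(r," ".join("%3d"%x for x in g[r,u-20:u+20:2]))
print(g[216:228:3,230:246:2])
for d in ctrl.regions_of(p,"rubber_foot")[:3]:
    ys,xs=np.nonzero(d["region"]);print(d["conf"],xs.mean(),ys.mean(),d["extent"])
E
```

```text
[0.56656412 0.05919194 0.09824434] [-0.63661157 -0.17233774 -1.24506693] 0.12783596257998325 26.651223459069787
[235.42232873 191.68445025]
[235.05292523 185.81580784]
[234.67743857 179.82031215]
161 154 145 133  87  70  66  63  62  63  61  62  63  64  63  70  83  96 168 186 185
163 118 124 106  74  74  72  66  64  64  64  64  64  63  64  79  86  91 168 187 187
165 114 110  84  73  75  80  66  70  69  64  64  64  64  64  81  85  90 172 188 186
167  84  81  75  70  66  66  66  84  90  68  65  64  68  72  82  85  92 175 191 188
169 108  71  67  66  65  66  67  74  75  67  66  66  82  87  85  86  92 176 194 192
171 166 116  70  65  66  67  67  69  68  67  67  65  73  87  86  86  92 175 193 194
173 179 169 126  86  69  66  67  67  67  67  70  69  70  88  87  86 102 174 192 193
175 144 169 176 164 143 104  72  68  68  71  86  77  70  90  88 101 155 183 188 192
177 117 127 162 183 184 170 110  69  68  75  96  80  70  98 132 165 183 186 186 189
179 126 118 125 168 183 184 132  70  69  75  95  82  70 122 177 185 186 187 186 187
181 124 127 115 133 159 183 140  72  69  75  96  83  80 145 183 186 186 187 187 188
183 120 132 117 120 133 153 138  86  71  75  94  87 139 180 187 186 187 187 188 188
185 140 131 117 118 129 135 162 145  82  76  93  84 145 186 188 187 188 188 188 188
187 172 135 116 110 124 137 156 178 122  85  90 109 167 187 188 188 188 189 189 189
189 163 125 114  98 118 131 149 189 184 169 165 175 186 188 188 188 189 189 189 188
191 131 115 103  89 117 127 145 188 195 195 194 192 190 188 188 188 188 189 189 188
193 114 102  88  91 120 129 163 190 195 194 194 195 194 193 191 190 189 190 189 189
195  97  87  85  99 125 141 180 190 194 194 194 194 195 195 196 196 195 195 192 190
197  86  86  91 116 139 172 186 188 195 195 194 194 195 195 195 195 195 195 195 194
[[196 195 194 194 194 195 195 195]
 [195 195 195 194 195 195 195 195]
 [195 195 196 196 197 197 197 197]
 [196 196 196 197 197 198 198 198]]
```

The foot has left the bench and the grip force holds, so it is in the gripper. I'll carry it to the round pocket.

>>> arm_command:
  offset:
    - [1.38,3,0]
    - [1.38,3,0]
    - [1.38,3,0]
    - [1.39,3,0]
    - [1.39,3,0]
    - [1.39,3,0]
    - [0,0,0]
    - [0,0,0]
    - [0,0,3]
    - [0,0,3]
    - [0,0,0]
    - [0,0,0]
  yaw: [0,0,0,0,0,0,0,0,0,0,0,0]

```text
time_s: 27.63
tcp_pos: [0.4814, 0.2367, 0.0339]
orientation: [-0.003, -3.138, 0.006]
force: [0.1, -0.4, 0.4]
gripper_width: 0.123
gripper_force: 26.7
```

```bash
python3 - <<'E'
from h import *
s=ctrl.sense();t=s["tcp_pos"];print(t,s["force"],s["gripper_width"],s["gripper_force"])
p=ctrl.capture("scene");g=p["frame"].sum(2)//3
print("foot bottom",w2pix(p,t+[0,0,.0175]),"pocket rim/floor",w2pix(p,[.4835,.239,.029]),w2pix(p,[.4835,.239,.021]))
u,v=w2pix(p,[.4835,.239,.029]).astype(int)
for r in range(v-22,v+14,2):print(r," ".join("%3d"%x for x in g[r,u-20:u+20:2]))
E
```

```text
[0.48139356 0.23668634 0.03385673] [ 0.05573344 -0.42698765  0.37886233] 0.12252123627970597 26.708108625234104
foot bottom [222.36397309 274.8440597 ] pocket rim/floor [221.61868998 281.94670832] [221.88980505 284.31297387]
259  71  74  81  79  80  80  79  78  76  74  72  70  69  69  69  70  70  69  70  70
261  69  76  79  77  77  78  77  75  74  71  70  69  69  69  69  69  69  70  70  69
263  70  73  76  76  76  76  75  73  72  70  69  69  69  68  68  69  69  68  69  69
265  70  71  74  74  74  74  73  71  70  69  68  68  68  68  69  68  69  68  69  68
267  72  69  71  72  73  72  71  70  69  67  68  67  67  68  67  67  69  68  68  68
269  93  70  68  69  70  70  69  68  67  67  67  68  68  67  67  67  67  68  68  68
271 115  85  69  68  68  67  67  66  66  66  67  66  67  67  66  67  67  66  65  65
273 122 113  85  71  67  66  65  65  65  65  65  65  65  65  64  64  64  64  62  62
275 121 117 114 102  84  73  67  63  63  63  62  63  62  62  62  62  63  65  75 104
277 117 121 122 121 118 110  91  71  69  68  66  65  65  64  64  67  73 115 169 188
279 118 123 122 122 122 121 100  81  99 103  99 102 102  84  74  80  85 106 154 178
281 113 121 123 123 123 116  86  97 116 119 121 121 120 101  82  82  85  85  91 113
283  96 109 121 123 122 113  89 110 120 122 122 122 122 107  88  86  85  85  86  87
285 103  98 105 118 122 117  95 113 122 122 122 122 121 119 114 107  89  85  85  86
287 114  98  89 100 114 120 109 105 120 122 122 122 122 120 117 115 109  96  88  84
289 105  82  94 112 102 107 118 114 118 122 122 122 121 116 115 116 116 115 107  89
291  84  92 113 120 117 105 104 116 120 122 122 122 121 117 116 116 115 114 108 110
293 107 114 117 118 122 120 110 102 111 121 122 122 121 119 116 116 115 111 111 115
```

>>> arm_command:
  offset:
    - [-0.2,0.2,0.7]
    - [0,0,0.8]
    - [0,0,0.4]
    - [0,0,0]
    - [0,0,0]
  yaw: [0,0,0,0,0]

```text
time_s: 28.1
tcp_pos: [0.4842, 0.2406, 0.0165]
orientation: [-0.001, -3.141, 0.0]
force: [-0.1, 0.3, -0.2]
gripper_width: 0.127
gripper_force: 26.7
```

>>> arm_command:
  offset:
    - [0,0,0.2]
    - [0,0,0.1]
    - [0,0,0.1]
    - [0,0,0]
    - [0,0,0]
  yaw: [0,0,0,0,0]

```text
time_s: 28.52
tcp_pos: [0.4842, 0.2407, 0.0125]
orientation: [0.001, 3.142, 0.0]
force: [-0.4, -0.7, -0.1]
gripper_width: 0.124
gripper_force: 26.7
```

>>> arm_command:
  offset:
    - [0,0,0.15]
    - [0,0,0.15]
    - [0,0,0.1]
    - [0,0,0]
    - [0,0,0]
  yaw: [0,0,0,0,0]

```text
time_s: 28.93
tcp_pos: [0.4842, 0.2407, 0.0084]
orientation: [-0.001, -3.141, 0.0]
force: [-0.4, -0.6, -0.2]
gripper_width: 0.122
gripper_force: 26.7
```

>>> arm_command:
  offset:
    - [0,0,0.15]
    - [0,0,0]
    - [0,0,0]
  yaw: [0,0,0]

```text
time_s: 29.18
tcp_pos: [0.4842, 0.2407, 0.0069]
orientation: [-0.001, -3.141, 0.0]
force: [0.0, 0.8, 0.0]
gripper_width: 0.124
gripper_force: 26.7
```

>>> arm_command:
  offset:
    - [0,0,0.1]
    - [0,0,0]
    - [0,0,0]
  yaw: [0,0,0]

```text
time_s: 29.43
tcp_pos: [0.4842, 0.2407, 0.006]
orientation: [-0.001, -3.141, 0.0]
force: [-0.9, -0.3, -0.3]
gripper_width: 0.123
gripper_force: 26.7
```

>>> arm_command:
  offset:
    - [0,0,0.1]
    - [0,0,0]
    - [0,0,0]
  yaw: [0,0,0]

```text
time_s: 29.68
tcp_pos: [0.4842, 0.2407, 0.005]
orientation: [-0.001, -3.141, 0.0]
force: [0.5, -0.1, -0.0]
gripper_width: 0.128
gripper_force: 26.7
```

>>> arm_command:
  offset:
    - [0,0,0.1]
    - [0,0,0]
    - [0,0,0]
  yaw: [0,0,0]

```text
time_s: 29.93
tcp_pos: [0.4842, 0.2407, 0.0039]
orientation: [-0.001, -3.141, 0.0]
force: [0.6, -0.3, 0.1]
gripper_width: 0.126
gripper_force: 26.7
```

>>> arm_command:
  offset:
    - [0,0,0.1]
    - [0,0,0]
    - [0,0,0]
  yaw: [0,0,0]

```text
time_s: 30.18
tcp_pos: [0.4844, 0.2408, 0.0034]
orientation: [0.001, 3.141, 0.0]
force: [-1.6, -0.5, 3.8]
gripper_width: 0.123
gripper_force: 27.9
```

The foot made contact at the expected floor height. I'll release it, lift, and go to the dowel.

>>> arm_command:
  offset:
    - [0,0,0]
    - [0,0,0]
    - [0,0,0]
    - [0,0,-1]
    - [0,0,-3]
    - [0,0,-3]
    - [0,0,-3]
    - [0,0,0]
  yaw: [0,0,0,0,0,0,0,0]
  jaw: 3.5

```text
time_s: 30.85
tcp_pos: [0.4879, 0.2433, 0.1101]
orientation: [-0.002, 3.131, 0.012]
force: [0.2, 0.3, 1.4]
gripper_width: 0.408
gripper_force: 0.0
```

>>> arm_command:
  offset:
    - [0.77,-3.44,0]
    - [0.77,-3.44,0]
    - [0.77,-3.44,0]
    - [0.77,-3.44,0]
    - [0.78,-3.44,0]
    - [0,0,0]
    - [0,0,0]
  yaw: [0,0,0,0,0,0,0]

```text
time_s: 31.43
tcp_pos: [0.4452, 0.0673, 0.1037]
orientation: [0.005, 3.141, 0.001]
force: [0.7, 0.1, 1.0]
gripper_width: 0.411
gripper_force: 0.0
```

```bash
python3 - <<'E'
from h import *
s=ctrl.sense();t=s["tcp_pos"];print(t,s["qpos"][5])
p=ctrl.capture("scene");q=ctrl.capture("top")
print(w2pix(p,[.4457,.0687,.006]),w2pix(p,[.4355,.098,.006]),w2pix(p,[.455,.04,.006]))
b=p["frame"].astype(int)
hsv=cv2.cvtColor(p["frame"],cv2.COLOR_RGB2HSV)
m=((hsv[...,1]>75)&(hsv[...,0]<25)&(hsv[...,2]>110)).astype(np.uint8);m[:225]=0;m[262:]=0;m[:,:262]=0;m[:,296:]=0
ys,xs=np.nonzero(m);print(len(xs),xs.mean(),ys.mean(),cv2.minAreaRect(np.c_[xs,ys].astype(np.float32)))
for r,n in((p,"s"),(q,"t")):
  for t in("rubber_foot","dowel","large_finial","tall_knob"):
    for d in ctrl.regions_of(r,t)[:2]:
        ys,xs=np.nonzero(d["region"]);print(n,t,round(d["conf"],2),xs.mean().round(1),ys.mean().round(1),np.round(d["extent"],1))
print("foot exp",w2pix(p,[.4835,.239,.028]),w2pix(q,[.4835,.239,.028]),"knob exp",w2pix(q,[.4082,.28,.05]))
E
```

```text
[0.4452203  0.06732313 0.10369123] -2.0871308519544622
[279.66293246 243.26520586] [276.92174953 253.57591236] [282.51036746 233.64445494]
85 279.4823529411765 244.18823529411765 ((279.61767578125, 244.0294189453125), (4.123105525970459, 20.615528106689453), 14.03624439239502)
s rubber_foot 0.53 220.0 284.1 [222.4 285.1  10.3   7.1]
s dowel 0.5 279.5 243.4 [279.1 244.2   6.1  19.2]
s large_finial 0.92 184.0 268.0 [182.3 267.1  25.7  29.4]
s tall_knob 0.94 240.1 307.9 [240.2 307.4  20.5  21.4]
s tall_knob 0.69 314.5 152.2 [315.1 154.4   5.6  10.8]
t large_finial 0.87 153.4 185.8 [154.8 187.9  25.5  22.9]
t large_finial 0.73 360.1 145.4 [360.9 143.8  20.1  21.7]
t tall_knob 0.74 405.1 279.1 [405.  280.5  24.8  20.4]
t tall_knob 0.56 409.3 149.9 [411.1 150.1  22.4  24.4]
foot exp [221.65272254 282.24398034] [160.23035254 227.02937715] knob exp [135.47955748 264.73836878]
```

The foot now shows at (220,284), which is its pocket. I'll turn the gripper 108.7° (the joint 6 range rules out the other way) while descending to the dowel.

>>> arm_command:
  offset:
    - [0,0,0]
    - [0,0,0]
    - [0,0,0]
    - [0,0,0]
    - [0,0,0]
    - [0,0,0]
    - [0,0,0.5]
    - [0,0,1]
    - [0,0,1]
    - [0,0,1]
    - [0,0,1]
    - [0,0,1]
  yaw: [-7.1,-7.1,-7.1,-7.1,-7.1,-7.1,-7.1,-7.1,-7.1,-7.1,-7.1,-7.1]
  jaw: 2.4

```text
time_s: 32.93
tcp_pos: [0.4456, 0.069, 0.0475]
orientation: [-2.133, 2.306, -0.0]
force: [-0.2, -0.1, 0.4]
gripper_width: 0.286
gripper_force: 0.0
```

>>> arm_command:
  offset:
    - [0,0,0]
    - [0,0,0]
    - [0,0,0]
    - [0,0,0]
    - [0,0,0]
    - [0,0,0]
  yaw: [-5.9,-5.9,-5.9,-5.8,0,0]

```text
time_s: 33.43
tcp_pos: [0.4456, 0.0689, 0.048]
orientation: [2.55, -1.835, -0.0]
force: [-0.3, 0.1, 0.3]
gripper_width: 0.28
gripper_force: 0.0
```

```bash
cat >> h.py <<'E'
def pose():
    from scipy.spatial.transform import Rotation as R
    s=ctrl.sense();M=R.from_rotvec(s["orientation"]).as_matrix();return s,s["tcp_pos"],M
def need(X):
    s,t,M=pose();return (M.T@(np.array(X)-t)*100).round(2)
E
python3 - <<'E'
from h import *
s,t,M=pose();print(t,np.degrees(np.arctan2(M[1,1],M[0,1])),s["qpos"].round(2),s["gripper_width"])
print(need([.4457,.0687,-.018]))
E
```

```text
[0.44556919 0.06888587 0.04795234] -161.47002904002065 [ 0.52  0.29 -0.61  0.   -0.67 -0.19] 0.28043525589706086
[ 0.02 -0.01  6.6 ]
```

>>> arm_command:
  offset:
    - [0,0,2.5]
    - [0,0,2.2]
    - [0,0,1.2]
    - [0,0,0.6]
    - [0,0,0.2]
    - [0,0,0]
    - [0,0,0]
  yaw: [0,0,0,0,0,0,0]

```text
time_s: 34.02
tcp_pos: [0.4462, 0.0691, -0.0184]
orientation: [-2.551, 1.832, -0.001]
force: [0.6, -0.0, 0.3]
gripper_width: 0.283
gripper_force: 0.0
```

>>> arm_command:
  offset:
    - [0,0,0.2]
    - [0,0,0]
    - [0,0,0]
  yaw: [0,0,0]

```text
time_s: 34.27
tcp_pos: [0.4458, 0.0689, -0.0205]
orientation: [-2.551, 1.832, -0.001]
force: [0.6, -0.9, -0.2]
gripper_width: 0.282
gripper_force: 0.0
```

>>> arm_command:
  offset:
    - [0,0,0.2]
    - [0,0,0]
    - [0,0,0]
  yaw: [0,0,0]

```text
time_s: 34.52
tcp_pos: [0.4455, 0.0687, -0.023]
orientation: [2.552, -1.832, -0.0]
force: [-0.6, 0.7, -0.4]
gripper_width: 0.281
gripper_force: 0.0
```

>>> arm_command:
  offset:
    - [0,0,0.2]
    - [0,0,0]
    - [0,0,0]
  yaw: [0,0,0]

```text
time_s: 34.77
tcp_pos: [0.4454, 0.0687, -0.0251]
orientation: [2.552, -1.832, -0.0]
force: [-0.2, 0.4, 0.0]
gripper_width: 0.283
gripper_force: 0.0
```

>>> arm_command:
  offset:
    - [0,0,0.15]
    - [0,0,0]
    - [0,0,0]
  yaw: [0,0,0]

```text
time_s: 35.02
tcp_pos: [0.4457, 0.0688, -0.0263]
orientation: [-2.552, 1.831, -0.0]
force: [-0.7, 0.0, 2.5]
gripper_width: 0.282
gripper_force: 1.8
```

```bash
python3 - <<'E'
from h import *
s,t,M=pose();print(t,s["force"])
p=ctrl.capture("scene");g=p["frame"].sum(2)//3
print("dowel ctr",w2pix(p,[t[0],t[1],.005]))
for sg in(1,-1):print(w2pix(p,np.array([t[0],t[1],0])+sg*M[:,1]*.012),w2pix(p,np.array([t[0],t[1],.01])+sg*M[:,1]*.012))
for r in range(226,262,2):print(r," ".join("%3d"%x for x in g[r,262:300:2]))
E
```

```text
[ 0.44573436  0.06882452 -0.02626659] [-0.70524677  0.02950101  2.51758831]
dowel ctr [279.61563045 243.59035481]
[284.80321789 245.92655606] [284.89641935 242.97438581]
[274.38276921 244.19919467] [274.41050739 241.24453   ]
226  88  88  87  86  84  83  83  81  82  81  81  81  80  80  79  79  77  76  74
228  88  88  87  85  83  83  82  82  82  81  81  81  80  80  79  78  76  75  74
230  86  85  86  85  84  84  83  83  83  82  81  81  81  80  79  77  76  74  74
232  84  85  84  84  84  83  83  83  83  82  81  81  82  80  78  76  75  74  73
234 102  83  83  83  82  83  84  83  83  82  83  81  80  77  76  75  75  75  74
236 173 124  91  82  81  80  81  81  81  80  80  78  77  76  76  75  76  74  83
238 198 189 163 109  82  81  80  79  78  79  78  78  77  77  77  93 106 106 121
240 199 200 198 145  91 101  83  98  91  87  87  86  91  78  79 126 138 138 138
242 200 200 200 151  97 108  92 126 117 116 115 106 111  80  86 132 138 138 139
244 200 200 200 184 147 108 101 128 139 136 129 120 113  80  97 136 127 125 137
246 200 200 200 200 183 138 130 141 151 134 147 143 114  86 109 132 136 144 142
248 200 200 200 200 199 188 181 168 154 128 153 154 127 127 145 148 169 188 179
250 200 200 200 200 200 198 193 169 152 125 176 187 176 177 187 187 189 191 191
252 200 200 200 200 199 200 194 163 144 141 185 191 191 191 191 190 190 190 190
254 200 200 200 200 199 199 193 149 130 154 189 191 192 192 191 191 191 190 190
256 200 200 200 200 200 200 199 190 182 183 191 192 192 192 192 192 191 190 191
258 200 200 200 200 200 200 200 199 194 192 192 192 192 192 194 194 191 191 190
260 199 200 200 200 200 200 200 198 193 192 192 192 192 192 195 196 191 191 191
```

Table contact is at -0.0263, with the fingers visibly on both sides of the dowel. I'll raise 2 mm and close.

>>> arm_command:
  offset:
    - [0,0,-0.2]
    - [0,0,0]
  yaw: [0,0]

```text
time_s: 35.23
tcp_pos: [0.4456, 0.0688, -0.0244]
orientation: [-2.552, 1.832, -0.0]
force: [-0.2, 0.3, -0.0]
gripper_width: 0.284
gripper_force: 0.0
```

>>> arm_command:
  offset:
    - [0,0,0]
    - [0,0,0]
    - [0,0,0]
    - [0,0,0]
    - [0,0,0]
    - [0,0,0]
  yaw: [0,0,0,0,0,0]
  jaw: 0.2
  grip_force: 40

```text
time_s: 35.73
tcp_pos: [0.4455, 0.0687, -0.0245]
orientation: [2.552, -1.832, -0.0]
force: [-0.9, -0.2, 2.8]
gripper_width: 0.088
gripper_force: 39.1
```

>>> arm_command:
  offset:
    - [0,0,-0.4]
    - [0,0,-1.5]
    - [0,0,-3]
    - [0,0,-3]
    - [0,0,-3]
    - [-3.34,-1.92,0]
    - [-3.34,-1.92,0]
    - [-3.34,-1.92,0]
    - [-3.34,-1.92,0]
    - [-3.34,-1.92,0]
    - [-3.34,-1.92,0]
  yaw: [0,0,0,0,0,0,0,0,0,0,0]

```text
time_s: 36.65
tcp_pos: [0.4904, 0.2972, 0.0846]
orientation: [2.552, -1.832, -0.0]
force: [0.9, -0.3, 0.0]
gripper_width: 0.084
gripper_force: 39.1
```

>>> arm_command:
  offset:
    - [0,0,0]
    - [0,0,0]
    - [0,0,0]
    - [0,0,0]
    - [0,0,0]
    - [0,0,0]
    - [0,0,0]
    - [0,0,0]
    - [0,0,0]
    - [0,0,0]
    - [0,0,0]
  yaw: [-7.1,-7.1,-7.1,-7.1,-7.1,-7.1,-7.1,-7.1,-6.6,0,0]

```text
time_s: 37.57
tcp_pos: [0.4904, 0.2954, 0.0844]
orientation: [3.134, -0.222, -0.0]
force: [-0.3, 0.4, -0.1]
gripper_width: 0.088
gripper_force: 39.1
```

```bash
python3 - <<'E'
from h import *
s,t,M=pose();print(t,np.degrees(np.arctan2(M[1,1],M[0,1])),s["gripper_width"],s["gripper_force"])
print(need([.4914,.2952,.02]))
q=ctrl.capture("top")
for n,w in(("top",q),("scene",ctrl.capture("scene"))):
  for d in ctrl.regions_of(w,"dowel")[:3]:
    ys,xs=np.nonzero(d["region"]);print(n,d["conf"],len(xs),xs.mean(),ys.mean(),cv2.minAreaRect(np.c_[xs,ys].astype(np.float32)))
  print(w2pix(w,t+[0,0,.03]))
E
```

```text
[0.49039545 0.29536158 0.08441971] -98.11112985772844 0.08777572877496861 39.13405358791351
[0.1  0.   6.44]
top 0.66 94 116.34042553191489 220.2872340425532 ((116.5124740600586, 219.4219970703125), (5.569165229797363, 31.874584197998047), 9.090276718139648)
[115.91511448 219.29348017]
[198.10441038 273.12515069]
```

The dowel sits along the trough direction, with the top mask at 9.1° against 9.2° for the tray edge. I'll lower it.

>>> arm_command:
  offset:
    - [0.1,0,3]
    - [0,0,2.5]
    - [0,0,1.6]
    - [0,0,0.4]
    - [0,0,0]
    - [0,0,0]
  yaw: [0,0,0,0,0,0]

```text
time_s: 38.27
tcp_pos: [0.4921, 0.2958, 0.0102]
orientation: [-3.133, 0.217, -0.002]
force: [0.0, -0.0, 0.4]
gripper_width: 0.086
gripper_force: 39.2
```

>>> arm_command:
  offset:
    - [0,0,0.3]
    - [0,0,0.2]
    - [0,0,0.15]
    - [0,0,0]
    - [0,0,0]
  yaw: [0,0,0,0,0]

```text
time_s: 38.68
tcp_pos: [0.4916, 0.2954, 0.0033]
orientation: [-3.134, 0.217, -0.0]
force: [0.5, 0.0, -0.4]
gripper_width: 0.09
gripper_force: 39.2
```

>>> arm_command:
  offset:
    - [0,0,0.2]
    - [0,0,0.2]
    - [0,0,0.1]
    - [0,0,0]
    - [0,0,0]
  yaw: [0,0,0,0,0]

```text
time_s: 39.1
tcp_pos: [0.4915, 0.2953, -0.0022]
orientation: [3.134, -0.217, -0.0]
force: [-0.5, -0.9, -0.1]
gripper_width: 0.089
gripper_force: 39.2
```

>>> arm_command:
  offset:
    - [0,0,0.1]
    - [0,0,0]
    - [0,0,0]
    - [0,0,0]
    - [0,0,0]
    - [0,0,-1]
    - [0,0,-3]
    - [0,0,-3]
    - [0,0,-3]
    - [0,0,-3]
    - [0,0,0]
  yaw: [0,0,0,0,0,0,0,0,0,0,0]
  jaw: 2.0

```text
time_s: 40.02
tcp_pos: [0.4951, 0.298, 0.135]
orientation: [-3.125, 0.214, -0.017]
force: [0.2, 0.1, -0.1]
gripper_width: 0.235
gripper_force: 0.0
```

>>> arm_command:
  offset:
    - [0,3.9,0]
    - [0,3.9,0]
    - [0,3.9,0]
    - [0,3.9,0]
    - [0,3.9,0]
    - [0,3.9,0]
    - [0,0,0]
    - [0,0,0]
  yaw: [0,0,0,0,0,0,0,0]

```text
time_s: 40.68
tcp_pos: [0.459, 0.0619, 0.1278]
orientation: [-3.133, 0.222, -0.002]
force: [0.3, 0.7, 0.1]
gripper_width: 0.232
gripper_force: 0.0
```

```bash
python3 - <<'E'
from h import *
s,t,M=pose();print(t,s["time_s"])
p=ctrl.capture("scene");q=ctrl.capture("top")
ex=dict(tall_knob=([.408,.2795,.045],),large_finial=([.5675,.256,.045],),rubber_foot=([.4835,.239,.027],),dowel=([.4914,.2952,.027],),low_knob=([.5155,-.197,.06],),small_finial=([.4548,-.0593,.027],))
for k,(w,) in ex.items():
  for n,c in(("s",p),("t",q)):
    print(k,n,"exp",w2pix(c,w).round(1))
    for d in ctrl.regions_of(c,k)[:4]:
        ys,xs=np.nonzero(d["region"]);z=w[2]
        W=pix2w(c,xs.mean(),ys.mean(),z)
        if np.hypot(*(W-w)[:2])<.05:
            r=cv2.minAreaRect(np.c_[xs,ys].astype(np.float32));print("   ",round(d["conf"],2),xs.mean().round(1),ys.mean().round(1),"d mm",((W-w)[:2]*1000).round(1),np.round(r[1],1),round(r[2]))
E
```

```text
[0.45897709 0.06188183 0.1278352 ] 40.6833
tall_knob s exp [241.2 307.6]
    0.69 240.4 308.1 d mm [0.7 1.8] [25. 20.] 90
tall_knob t exp [136.6 264.9]
large_finial s exp [183.1 265.8]
    0.64 184.1 268.0 d mm [-5.4  3.6] [29. 20.] 90
large_finial t exp [149.8 185. ]
    0.49 150.5 184.0 d mm [ 1.9 -1.3] [19. 18.] 90
rubber_foot s exp [221.7 282.5]
    0.61 220.0 283.8 d mm [1.1 4.5] [7. 6.] 90
rubber_foot t exp [160.4 227.1]
dowel s exp [202.3 300.1]
    0.66 201.7 300.0 d mm [1.2 0.4] [25.   5.2] 37
dowel t exp [132.8 224. ]
low_knob s exp [309.  151.7]
    0.7 308.5 152.1 d mm [0.5 2. ] [14. 15.] 90
low_knob t exp [378.1 203.2]
    0.75 378.5 203.2 d mm [ 0.  -0.8] [21.9 23.3] 45
small_finial s exp [303.7 201.4]
    0.62 302.1 203.3 d mm [0.1 7.6] [22. 14.] 90
small_finial t exp [307.7 237.4]
    0.74 308.4 236.8 d mm [ 1.2 -1.5] [17. 17.] 90
```

All four parts measure within tolerance, and the low knob and small finial haven't moved. I'm handing in.

```bash
python3 -c "
from workcell import ctrl
print(ctrl.close_job())"
```

```text
the job is handed in; nothing more can be done
None
```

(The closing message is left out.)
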